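Turn the chocolate slabs face up and close them up in the display board's corner

TASK

The chocolate slabs on the marble display board are lying face down: take the turner from its rest and, without touching the chocolate with the gripper, flip every slab over with it so that its raised squares are on top, then use it to push them square and flush into the railed corner, in one row with their long sides along the long rail, the first one tight against the end rail and each next one tight against its neighbour. Finish by laying the turner back flat in its rest, and leave everything else on the counter where it is.

Things in the scene. Friction and masses are not known exactly. Their poses are not given: they have to be found in the camera images.
- slab_a_mid (a point): moulded chocolate slab, 0.09 kg, its centre (half-way up): a plate 96 x 64 x 8 mm (x, y, z), plain back on its +z side; on its -z side six raised squares, together 78 x 46 mm and 6 mm high (14 mm in all), inside a bare border 9 mm wide. Starts face down, +z up, standing on its squares with a 6 mm gap under the border all round. Face up, its +z points down. None if absent
- slab_b_mid (a point): another slab just like slab_a, same axes and start; None if absent. Slabs, board and blade slide on one another at a friction of about 0.6
- slab_c_mid (a point): another slab just like slab_a, same axes and start; None if absent. Slabs, board and blade slide on one another at a friction of about 0.6
- slab_d_mid (a point): another slab just like slab_a, same axes and start; None if absent. Slabs, board and blade slide on one another at a friction of about 0.6
- board: fixed marble display board, 300 (x) x 700 (y) x 20 mm; origin at the centre of its underside, +x away from the robot. Wooden rails 18 mm high stand on it along the near side (inner face at x = -130 mm) and the right-hand end (inner face at y = -335 mm). Far side and left end are open. In the row the slabs' long sides (x axes) lie along the board's y
- rest: fixed white ceramic dish for the turner, 128 (x) x 104 (y) x 12 mm high outside, walls and floor 5 mm thick; origin at the centre of its underside. The turner starts with its blade flat and centred on the dish's floor, its x axis along the dish's, its handle reaching out over the dish's -x wall
- turner_grip (a point): cranked steel turner (spatula), loose, 0.14 kg: the place to grip on its black handle, in the middle of the handle's section, 50 mm above the table in the rest. +x points along the handle to the blade's tip, +z up when the blade lies flat. The straight handle is 18 mm wide (y), 20 mm high, and reaches 30 mm ahead of this point and 80 mm behind it
- turner_blade (a point): the middle of the turner's flat blade, same axes, 105 mm ahead (x) of turner_grip and 44 mm below it. The blade is 90 mm long (x), 65 mm wide (y), 2 mm thick, joined to the handle by a bent round neck at its rear. Laid down, the turner stands on its blade without tipping. At home it is right above the rest's origin
- jar_tall: a closed glass jar with a cork lid, 60 mm wide, 95 mm high, right of the board; leave it alone; origin at the centre of its underside
- jar_mid: a closed glass jar with a black lid, 64 mm wide, 70 mm high, right of the board; leave it alone; origin at the centre of its underside
- pot_a: a small white plastic pot, 38 mm wide, 34 mm high, near the end of the turner's handle; leave it alone; origin at the centre of its underside
- pot_b: a small white plastic pot, 38 mm wide, 34 mm high, right of the board; leave it alone; origin at the centre of its underside
- stapler: a black desk stapler, 150 x 36 mm, 50 mm high, left of the turner's rest; leave it alone; origin at the centre of its underside
There are look-alikes about, which are no part of the job. Leave any orange or pink look-alike of the part that bears slab_a_mid alone.

How it is judged:
On the way, in this order (a step that is already met when the one before it is completed fails the run):
1. the turner has been taken off its rest (distance of turner_grip from where it was at the start of the episode above 0.06 m), for 0.2 s.
2. every slab lies face up in the closed row in the railed corner (angle between each of slab_a_mid, slab_b_mid, slab_c_mid, slab_d_mid's own z axis and vertical above 3.05 rad and x of each of slab_a_mid, slab_b_mid, slab_c_mid, slab_d_mid in the frame of board below -0.094 m and z of each of slab_a_mid, slab_b_mid, slab_c_mid, slab_d_mid in the frame of board below 0.031 m and angle between the x axis of each of slab_a_mid, slab_b_mid, slab_c_mid, slab_d_mid and the y axis of board, either way round below 0.05 rad and (y of slab_a_mid in the frame of board between -0.291 and -0.283 m or y of slab_a_mid in the frame of board between -0.195 and -0.185 m or y of slab_a_mid in the frame of board between -0.099 and -0.087 m or y of slab_a_mid in the frame of board between -0.003 and 0.011 m) and (y of slab_b_mid in the frame of board between -0.291 and -0.283 m or y of slab_b_mid in the frame of board between -0.195 and -0.185 m or y of slab_b_mid in the frame of board between -0.099 and -0.087 m or y of slab_b_mid in the frame of board between -0.003 and 0.011 m) and (y of slab_c_mid in the frame of board between -0.291 and -0.283 m or y of slab_c_mid in the frame of board between -0.195 and -0.185 m or y of slab_c_mid in the frame of board between -0.099 and -0.087 m or y of slab_c_mid in the frame of board between -0.003 and 0.011 m) and (y of slab_d_mid in the frame of board between -0.291 and -0.283 m or y of slab_d_mid in the frame of board between -0.195 and -0.185 m or y of slab_d_mid in the frame of board between -0.099 and -0.087 m or y of slab_d_mid in the frame of board between -0.003 and 0.011 m) and (y of slab_a_mid in the frame of board between -0.291 and -0.283 m or y of slab_b_mid in the frame of board between -0.291 and -0.283 m or y of slab_c_mid in the frame of board between -0.291 and -0.283 m or y of slab_d_mid in the frame of board between -0.291 and -0.283 m) and (y of slab_a_mid in the frame of board between -0.195 and -0.185 m or y of slab_b_mid in the frame of board between -0.195 and -0.185 m or y of slab_c_mid in the frame of board between -0.195 and -0.185 m or y of slab_d_mid in the frame of board between -0.195 and -0.185 m) and (y of slab_a_mid in the frame of board between -0.099 and -0.087 m or y of slab_b_mid in the frame of board between -0.099 and -0.087 m or y of slab_c_mid in the frame of board between -0.099 and -0.087 m or y of slab_d_mid in the frame of board between -0.099 and -0.087 m)), for 0.3 s.
At the end, for the whole second after the job is handed in: Each slab lies face up, within 4 mm of the long rail and 0.05 rad of parallel to it, in one row from the end rail: the first within 4 mm of its place in a gapless row, each next 2 mm more. The turner's blade lies flat in the rest within 25 mm of its centre. All at rest (all of step 2 and horizontal distance between turner_blade and rest below 0.025 m and angle between turner_blade's own z axis and vertical below 0.05 rad and z of turner_blade in the frame of rest below 0.012 m and linear speed of each of slab_a, slab_b, slab_c, slab_d, turner below 0.02 m/s); the robot touches nothing.
It fails at once if the gripper or the arm touches a slab (contact force between any of the fingers, the arm and slab_a above 0.5 N or contact force between any of the fingers, the arm and slab_b above 0.5 N or contact force between any of the fingers, the arm and slab_c above 0.5 N or contact force between any of the fingers, the arm and slab_d above 0.5 N).
It fails at once if something else on the counter is moved by more than 30 mm (distance of any of jar_tall, jar_mid, pot_a, pot_b, stapler from where it was at the start of the episode above 0.03 m).
Of slab_a, slab_b, slab_c, slab_d only 3 to 4 are there at a start; the rules pass over those that are not, and their reading is None.
At some moment in a run one of slab_a, slab_b, slab_c, slab_d may be knocked a few centimetres aside while the robot is not near it.
It also fails if it takes over 210 s, if anything falls off the work surface, if the arm or the gripper's body presses on something with over 40 N, if the wrist force passes 120 N, or if a joint passes its speed limit or range.

ROBOT

A 6-joint arm with a two-finger parallel gripper is mounted at the origin on the work surface. World frame = base frame: x ahead of the robot, y to its left, z up, the work surface at z = 0. Lengths are in m, angles in rad, forces in N, time in s.
With the tool pointing down it reaches from about 0.375 to 0.9 m from the base axis. Payload 3.1 kg.
Tool frame: the origin (TCP) lies between the finger pads; the fingertips stand tip_reach ahead of it and the grasp point (between the pads) lies 2 mm behind it (tip_reach is the distance from the TCP to the fingertips, in m); z points along the fingers, y is the direction in which the jaws open and shut (so a half turn about z gives the same grasp; the last joint's range is limited). The gripper opens to 87 mm and grips with 3 to 60 N. Pads are 19 mm wide; open, the fingers measure 117 mm over their backs; the gripper's body (75 mm by 190 mm) begins 51 mm behind the grasp point.
Start: joints at [1.079, 0.527, 1.433, -0, 1.181, -0.178], TCP at [0.192, 0.595, 0.24] pointing down, gripper open.
Joint ranges: [-3.08, 3.08], [-0.75, 2.2], [0.22, 2.44], [-1.43, 4.57], [0, 2.65], [-2.85, 2.85]. Speed limits (rad/s): [2.79, 2.79, 3.14, 3.14, 3.14, 3.14].

INTERFACE

Orientations are given as a unit quaternion [x, y, z, w].
In Python, from rig import observe, read_camera, job_done, tip_reach gives the robot as it stands.
- The arm moves only by the tool carry_out, never from a script. Its argument "targets" is a list of rows, each a list of 5 numbers: the gripper command: -1 is fully open, 1 is shut, values between are in proportion, then the shift along the tool's x, y, z as a fraction of full scale, then the turn about the tool's z as a fraction of full scale. In form: [[hand, x, y, z, spin], ...]. A call has 1 to 20 rows; each row is the pose to reach, as a shift and turn from the pose commanded when the call began, along the tool's axes at that moment; what a row does not reach only later rows make up. Full scale, the value 1, is 0.15 m for a shift and 45 degrees for a turn. A row lasts 1/8 s, in which the tool goes at most 62.5 mm and 10.7 degrees, less where a joint would pass 70% of its speed; a pose out of reach is approached as far as the arm can. A call with a number of a shift or a turn outside -1 to 1 is refused whole. A call with a gripper value outside its range is refused whole. The fingers move at their own pace and stop on an object; "squeeze" is the grip in N (left out, the last holds). Time passes only in rows, so rows that repeat a pose let the fingers close. It gives the time, the measured TCP pose, the force and the opening at its end, in the units of the state.
- observe(): the state, without advancing time (a new reading comes with each control period).
- read_camera(name): name is "scene" or "top" or "wrist"; returns a dict with "pixels" (420x560x3 uint8, blue, green, red), "fx", "fy", "cx", "cy" (pixels), "rvec" (rotation vector, rad) and "tvec" (3), from world to camera coordinates, as OpenCV has them. Camera axes: x right, y down, z forward; pixel columns grow to the right and rows downward; lengths in m; the calibration is good to about 2 mm. A picture is of the moment at which its call begins. There is no depth.
- job_done(): hands the job in, once; it reports no verdict.
The state is a dict: "clock": time; "joint_positions": joint angles; "dq": joint speeds; "effort": joint torques, N m; "ee_pos": TCP position; "tool_rot": TCP orientation; "ft_force": force on the tool from outside, world axes, zero at the start; "moment": the same for the moment, N m; "finger_gap": opening from 0.0 (shut) to 1.0 (fully open).
Only numpy, scipy, OpenCV 4.12 (cv2) and the standard library are available. Lean on these libraries where they do the work, as an engineer would, in place of code of your own. Each camera call takes 0.05 s, during which the arm holds its last target. There are 200 camera calls.

## Working session

There is one attempt and no reset: what is moved stays moved. The work goes in short steps, Python scripts to look and compute and a tool call to move; the robot and the scene stay as the last step left them, time stands still between calls to the robot, and variables do not carry over. Pictures are saved under pics/ and viewed, about 12 in all and at most 16, crops included, and the job is handed in when it is done.

Besides the shell and the picture viewer there is one more tool, called after "Emit:" as name([rows], argument=value, ...), one row to a line, values as JSON. carry_out: Moves the arm, as the interface text tells. Shift numbers are shares of 0.15 m and turn numbers shares of 45 degrees, none past 1 either way. Its arguments: {"type":"object","properties":{"targets":{"type":"array","items":{"type":"array","items":{"type":"number"}}},"squeeze":{"type":"number"}},"required":["targets"]}

```bash
mkdir -p pics; ls; cat > h.py <<'E'
from rig import observe, read_camera, job_done, tip_reach
import numpy as np, cv2
from scipy.spatial.transform import Rotation as R
def cam(n,f=None):
    c=read_camera(n); 
    if f: cv2.imwrite('pics/'+f,c['pixels'])
    return c
def KRt(c):
    return np.array([[c['fx'],0,c['cx']],[0,c['fy'],c['cy']],[0,0,1.]]),cv2.Rodrigues(np.array(c['rvec'],float))[0],np.array(c['tvec'],float).ravel()
def ray(c,uv):
    K,Q,t=KRt(c); o=-Q.T@t; d=Q.T@np.linalg.inv(K)@np.array([uv[0],uv[1],1.]); return o,d/np.linalg.norm(d)
def onz(c,uv,z):
    o,d=ray(c,uv); return o+d*(z-o[2])/d[2]
def tri(obs):
    A=np.zeros((3,3));b=np.zeros(3)
    for c,uv in obs:
        o,d=ray(c,uv);M=np.eye(3)-np.outer(d,d);A+=M;b+=M@o
    p=np.linalg.solve(A,b);return p,[np.linalg.norm((np.eye(3)-np.outer(ray(c,uv)[1],ray(c,uv)[1]))@(p-ray(c,uv)[0])) for c,uv in obs]
def proj(c,P):
    K,Q,t=KRt(c);p=K@(Q@np.array(P,float)+t);return p[:2]/p[2]
E
python3 - <<'E'
from h import *
import pickle
s=observe(); print({k:np.round(v,3) for k,v in s.items()}, tip_reach, R.from_quat(s['tool_rot']).as_matrix().round(3))
D={n:cam(n,n+'0.png') for n in('scene','top')}
pickle.dump(D,open('c0.pkl','wb'))
for n,c in D.items(): K,Q,t=KRt(c); print(n,c['fx'],(-Q.T@t).round(3),Q[2].round(3))
E
```

```text
pics
{'clock': np.float64(0.0), 'joint_positions': array([ 1.079,  0.528,  1.434, -0.   ,  1.181, -0.179]), 'dq': array([-0.001,  0.001,  0.   ,  0.001, -0.001,  0.   ]), 'effort': array([ 1.0000e-03, -4.4004e+01, -1.7660e+01,  6.3000e-02,  5.8000e-02,
       -0.0000e+00]), 'ee_pos': array([0.192, 0.594, 0.239]), 'tool_rot': array([ 0.156,  0.988, -0.001, -0.   ]), 'ft_force': array([ 0.669, -0.534, -0.713]), 'moment': array([-0.022, -0.028, -0.041]), 'finger_gap': np.float64(1.0)} 0.017 [[-0.951  0.308 -0.001]
 [ 0.308  0.951 -0.002]
 [ 0.    -0.002 -1.   ]]
scene 543.9094982514715 [1.236 0.902 1.821] [-0.32  -0.431 -0.844]
top 456.0701411223884 [0.337 0.022 1.346] [ 0.187 -0.011 -0.982]
```

View pics/top0.png

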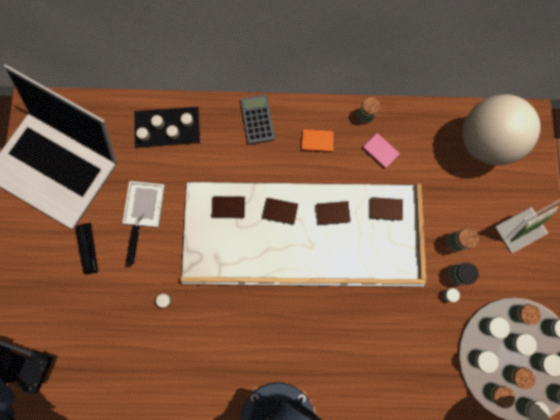

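View pics/scene0.png

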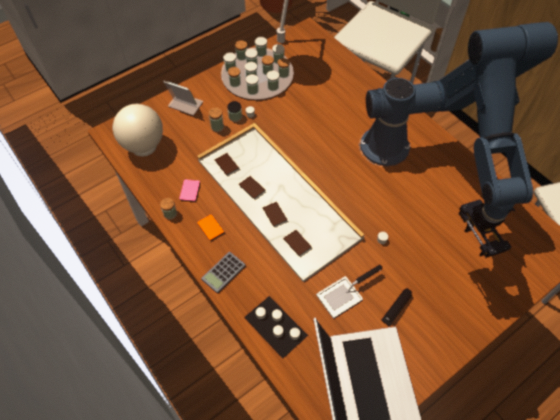

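```bash
python3 - <<'E'
import pickle,cv2,numpy as np
D=pickle.load(open('c0.pkl','rb'))
t=D['top']['pixels'];s=D['scene']['pixels']
cv2.imwrite('pics/b1.png',cv2.resize(t[175:295,175:440],None,fx=3,fy=3,interpolation=cv2.INTER_CUBIC))
a=cv2.resize(t[175:275,115:180],None,fx=6,fy=6,interpolation=cv2.INTER_CUBIC)
b=cv2.resize(s[255:330,310:385],None,fx=5.3333,fy=5.3333,interpolation=cv2.INTER_CUBIC)
b=cv2.copyMakeBorder(b,0,600-b.shape[0],0,0,cv2.BORDER_CONSTANT)
cv2.imwrite('pics/t1.png',np.hstack([a,b])); print(a.shape,b.shape)
E
```

```text
(600, 390, 3) (600, 400, 3)
```

View pics/b1.png

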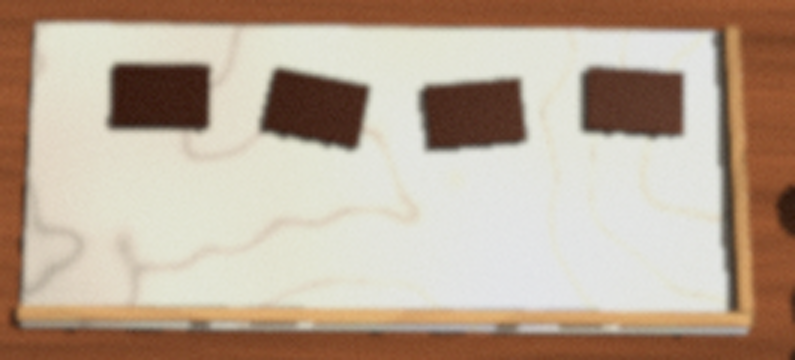

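View pics/t1.png

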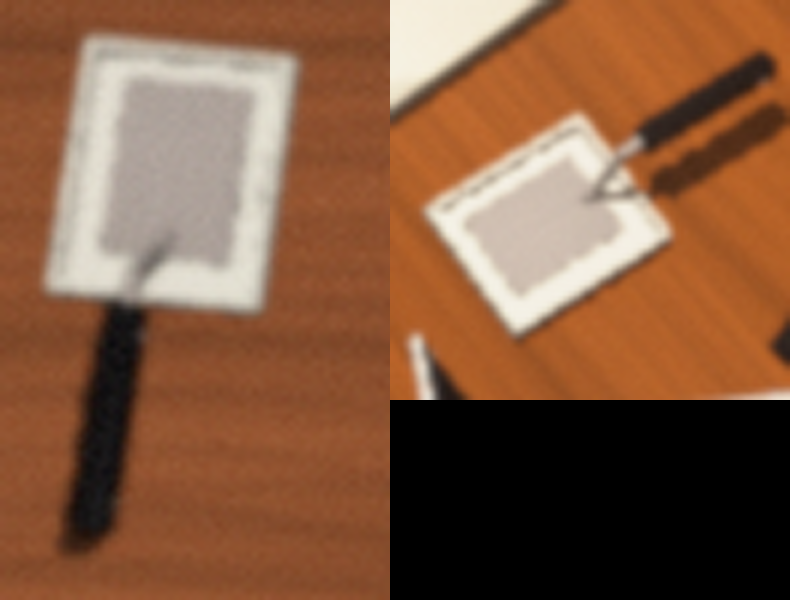

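```bash
cat >> h.py <<'E'
from scipy.optimize import least_squares
def hull(c,x,y,a,z0,z1,hx=.048,hy=.032):
    ca,sa=np.cos(a),np.sin(a)
    return cv2.convexHull(np.array([proj(c,[x+ca*i*hx-sa*j*hy,y+sa*i*hx+ca*j*hy,z]) for i in(1,-1) for j in(1,-1) for z in(z0,z1)],np.float32))
def rect(h):
    r=cv2.minAreaRect(h); b=cv2.boxPoints(r); 
    e=[b[1]-b[0],b[2]-b[1]]; e=max(e,key=np.linalg.norm); return np.array(r[0]),np.arctan2(e[1],e[0])
def slabs(c,z0=.026,z1=.034,tot=.034):
    """dark-brown blobs on board -> (x,y,yaw of long axis)"""
    p=c['pixels'].astype(int); big=cv2.resize(c['pixels'],None,fx=4,fy=4,interpolation=cv2.INTER_CUBIC)
    m=(big.max(2)<110).astype(np.uint8); m=cv2.morphologyEx(m,cv2.MORPH_OPEN,np.ones((9,9)))
    out=[]
    for k in cv2.findContours(m,0,2)[0]:
        q=(k.reshape(-1,2).astype(np.float32)+.5)/4-.5
        ctr=onz(c,q.mean(0),z1)
        if not(0.47<ctr[0]<0.83 and -0.36<ctr[1]<0.39): continue
        if cv2.contourArea(q)<150: continue
        uc,ua=rect(q); w=onz(c,uc,z1); w2=onz(c,uc+5*np.array([np.cos(ua),np.sin(ua)]),z1); a=np.arctan2(*(w2-w)[1::-1])
        x,y=w[:2]
        for _ in range(5):
            hc,ha=rect(hull(c,x,y,a,z0,z1)); d=onz(c,uc,z1)-onz(c,hc,z1); x+=d[0];y+=d[1]; a+=-(((ua-ha)+np.pi/2)%np.pi-np.pi/2)
        a=(a)%np.pi
        out.append((x,y,a,cv2.contourArea(q)/cv2.contourArea(hull(c,x,y,a,z0,z1))))
    return sorted(out,key=lambda o:o[1])
E
python3 - <<'E'
from h import *; import pickle
D=pickle.load(open('c0.pkl','rb')); T,S=D['top'],D['scene']
for n in D:
  print(n); [print(np.round(s,4)) for s in slabs(D[n])]
f=lambda x,y:(175+(x+.5)/3-.5,175+(y+.5)/3-.5)
for nm,p,z in[('far-left board',(35,22),.02),('rail inner top L',(22,307),.038),('rail inner top R',(730,312),.038),('endrail inner top far',(726,28),.038),('endrail outer far',(740,28),.038),('outer corner',(752,318),.038),('rail outer L',(18,321),.038)]:
  print(nm,onz(T,f(*p),z).round(4))
g=lambda x,y:(115+(x+.5)/6-.5,175+(y+.5)/6-.5)
k=5.3333; e=lambda x,y:(310+(x-390+.5)/k-.5,255+(y+.5)/k-.5)
for nm,p,q in[('blade tipR/L',(255,92),(465,220)),('blade tip L',(125,82),(520,297)),('blade rear L',(100,252),(622,235)),('blade rear R',(235,268),(575,153)),('handle end',(90,522),(768,65)),('handle front',(124,310),(645,140)),('rest1',(298,55),(425,210)),('rest2',(265,310),(580,113)),('rest3',(45,290),(670,237)),('rest4',(85,38),(517,335))]:
  P,r=tri([(T,g(*p)),(S,e(*q))]); print(nm,P.round(4),np.round(r,4),'top@z',onz(T,g(*p),.006 if 'bl' in nm else .05 if 'ha' in nm else .012).round(4))
E
```

```text
scene
[ 0.603  -0.3039  1.5253  0.7526]
[ 0.5875 -0.1477  1.6791  0.7507]
[0.5893 0.0084 1.3884 0.7438]
[0.5979 0.16   1.599  0.7639]
top
[ 0.598  -0.3057  1.5237  0.8681]
[ 0.5825 -0.1488  1.6784  0.8889]
[0.5855 0.0054 1.3974 0.8975]
[0.5949 0.157  1.5731 0.8934]
far-left board [0.6695 0.2845 0.02  ]
rail inner top L [0.388  0.2777 0.038 ]
rail inner top R [ 0.3957 -0.3932  0.038 ]
endrail inner top far [ 0.6736 -0.4001  0.038 ]
endrail outer far [ 0.6739 -0.414   0.038 ]
outer corner [ 0.3904 -0.4139  0.038 ]
rail outer L [0.3749 0.2808 0.038 ]
blade tipR/L [0.6465 0.3752 0.0029] [0.0012 0.0012] top@z [0.6467 0.3735 0.006 ]
blade tip L [0.6513 0.4399 0.0021] [0.0001 0.0001] top@z [0.6504 0.4387 0.006 ]
blade rear L [ 0.5659  0.4467 -0.003 ] [0.0007 0.0007] top@z [0.5639 0.4444 0.006 ]
blade rear R [0.5561 0.3808 0.0007] [0.0029 0.0029] top@z [0.5572 0.3773 0.006 ]
handle end [0.4271 0.4257 0.0502] [0.0009 0.0009] top@z [0.4278 0.4251 0.05  ]
handle front [0.5287 0.4173 0.0489] [0.0001 0.0001] top@z [0.5286 0.4169 0.05  ]
rest1 [0.6649 0.3542 0.0067] [0.0016 0.0016] top@z [0.6647 0.3518 0.012 ]
rest2 [0.5352 0.3624 0.0062] [0.0019 0.0019] top@z [0.5356 0.3596 0.012 ]
rest3 [0.5447 0.4694 0.0062] [0.0006 0.0006] top@z [0.5434 0.4679 0.012 ]
rest4 [0.6719 0.4601 0.0078] [0.0004 0.0004] top@z [0.6712 0.4584 0.012 ]
```

Emit:
carry_out([
  [-1,-0.4,-0.25,0,0],
  [-1,-0.8,-0.45,0,0],
  [-1,-1,-0.483,0,0],
  [-1,-1,-0.483,0,0],
], squeeze=45)

```text
clock: 0.6
ee_pos: [0.3152, 0.4779, 0.2393]
tool_rot: [0.158, 0.987, -0.0, 0.0]
ft_force: [0.3, -0.4, -1.5]
finger_gap: 0.999
```

Emit:
carry_out([
  [-1,-0.4,0,0,0],
  [-1,-0.8,0,0,0],
  [-1,-1,0,0,0],
  [-1,-1,0,0,0],
])

```text
clock: 1.1
ee_pos: [0.4568, 0.4332, 0.2389]
tool_rot: [0.157, 0.988, 0.0, -0.0]
ft_force: [0.6, 1.1, -0.1]
finger_gap: 0.998
```

Emit:
carry_out([
  [-1,-0.2,0,0,-0.16],
  [-1,-0.313,0,0,-0.313],
  [-1,-0.313,0,0,-0.313],
  [-1,-0.313,0,0,-0.313],
])

```text
clock: 1.6
ee_pos: [0.498, 0.4198, 0.2392]
tool_rot: [0.034, 0.999, -0.0, -0.001]
ft_force: [-0.3, 0.2, -0.2]
finger_gap: 0.998
```

```bash
python3 - <<'E'
from h import *; import pickle
c=cam('wrist'); pickle.dump(c,open('w1.pkl','wb')); cv2.imwrite('pics/w1.png',c['pixels'])
K,Q,t=KRt(c); s=observe(); print(s['ee_pos'].round(4),R.from_quat(s['tool_rot']).as_matrix().round(3),(-Q.T@t).round(3),Q[2].round(3),s['joint_positions'].round(3))
E
```

```text
[0.4982 0.4197 0.2394] [[-0.998  0.067 -0.002]
 [ 0.067  0.998 -0.   ]
 [ 0.002 -0.    -1.   ]] [0.431 0.424 0.385] [ 0.247 -0.018 -0.969] [ 5.290e-01  5.650e-01  1.361e+00  1.000e-03  1.217e+00 -9.760e-01]
```

View pics/w1.png

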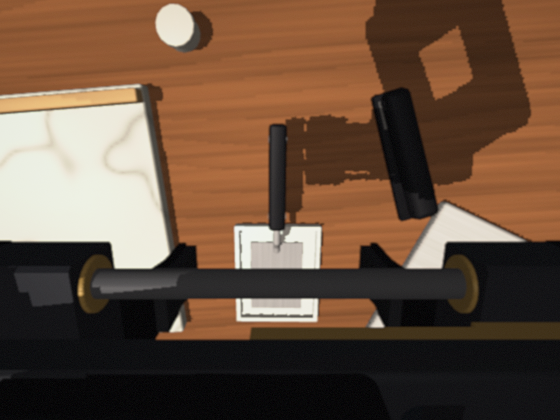

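```bash
python3 - <<'E'
from h import *; import pickle
c=pickle.load(open('w1.pkl','rb')); T=pickle.load(open('c0.pkl','rb'))['top']
for nm,p,z in[('hend',(277.5,125.5),.06),('hfront',(276.5,229),.06),('rest nr L',(236,226),.012),('rest nr R',(321,226),.012),('rest far',(240,320),.012),('restfarR',(317,320),.012),('blade rearL',(251,243),.007),('blade rearR',(302,243),.007),('board corner railtop',(148,87),.038),('rail inner end',(143,101),.038)]: print(nm,onz(c,p,z).round(4))
for z in(.05,.06): print(tri([(c,(277.5,125.5)),(T,(115+90.5/6-.5,175+522.5/6-.5))])[0].round(4))
print(tri([(c,(276.5,229)),(T,(115+124.5/6-.5,175+310.5/6-.5))]))
E
```

```text
hend [0.4252 0.4235 0.06  ]
hfront [0.5298 0.4153 0.06  ]
rest nr L [0.5373 0.3657 0.012 ]
rest nr R [0.5442 0.4678 0.012 ]
rest far [0.6646 0.3582 0.012 ]
restfarR [0.6713 0.4582 0.012 ]
blade rearL [0.5618 0.3812 0.007 ]
blade rearR [0.566  0.4442 0.007 ]
board corner railtop [0.3786 0.2957 0.038 ]
rail inner end [0.3915 0.2884 0.038 ]
[0.4262 0.4232 0.0571]
[0.4262 0.4232 0.0571]
(array([0.52857926, 0.41473172, 0.05955485]), [np.float64(0.0014707782100768607), np.float64(0.0014707782100771146)])
```

Emit:
carry_out([
  [-1,-0.02,-0.01,0.4,0],
  [-1,-0.02,-0.01,0.8,0],
  [-1,-0.02,-0.01,1,0],
  [-1,-0.02,-0.01,1,0],
])

```text
clock: 2.15
ee_pos: [0.5, 0.4167, 0.0868]
tool_rot: [0.033, 0.999, -0.002, -0.003]
ft_force: [-0.6, -0.7, -0.3]
finger_gap: 1.0
```

Emit:
carry_out([
  [-1,0,0,0.12,0],
  [-1,0,0,0.23,0],
  [-1,0,0,0.23,0],
  [-1,0,0,0.23,0],
  [0.3,0,0,0.23,0],
  [1,0,0,0.23,0],
  [1,0,0,0.23,0],
  [1,0,0,0.23,0],
  [1,0,0,0.23,0],
  [1,0,0,0.23,0],
  [1,0,0,0.23,0],
  [1,0,0,0.23,0],
])

```text
clock: 3.65
ee_pos: [0.503, 0.4173, 0.055]
tool_rot: [0.034, 0.999, -0.0, -0.0]
ft_force: [0.5, 0.7, 0.1]
finger_gap: 0.201
```

Emit:
carry_out([
  [1,0,0,-0.15,0],
  [1,0,0,-0.4,0],
  [1,0,0,-0.7,0],
  [1,0,0,-0.7,0],
])

```text
clock: 4.15
ee_pos: [0.5053, 0.4187, 0.164]
tool_rot: [0.033, 0.999, 0.002, 0.004]
ft_force: [0.6, 0.5, -1.9]
finger_gap: 0.206
```

Emit:
carry_out([
  [1,-0.15,-0.12,0,0.2],
  [1,-0.3,-0.25,0,0.4],
  [1,-0.45,-0.37,0,0.6],
  [1,-0.6,-0.5,0,0.8],
  [1,-0.71,-0.62,0,1],
  [1,-0.71,-0.62,0,1],
  [1,-0.71,-0.62,0,1],
])

```text
clock: 5.03
ee_pos: [0.6017, 0.3175, 0.1587]
tool_rot: [0.413, 0.911, -0.001, -0.001]
ft_force: [0.4, 0.1, -0.5]
finger_gap: 0.204
```

Emit:
carry_out([
  [1,0,0,0,0.2],
  [1,0,0,0,0.4],
  [1,0,0,0,0.6],
  [1,0,0,0,0.8],
  [1,0,0,0,0.904],
  [1,0,0,0,0.904],
  [1,0,0,0,0.904],
])

```text
clock: 5.9
ee_pos: [0.6024, 0.318, 0.1599]
tool_rot: [0.703, 0.711, -0.0, -0.0]
ft_force: [0.2, -1.2, -2.2]
finger_gap: 0.201
```

```bash
python3 - <<'E'
from h import *; import pickle
D={n:cam(n) for n in('top','scene','wrist')}; pickle.dump(D,open('c1.pkl','wb'))
s=observe(); print(s['ee_pos'].round(4),R.from_quat(s['tool_rot']).as_matrix().round(3))
a=cv2.resize(D['top']['pixels'][150:290,110:310],None,fx=4,fy=4,interpolation=cv2.INTER_CUBIC); cv2.imwrite('pics/a2.png',a)
E
```

```text
[0.6028 0.3176 0.16  ] [[-0.01  1.   -0.  ]
 [ 1.    0.01  0.  ]
 [ 0.   -0.   -1.  ]]
```

View pics/a2.png

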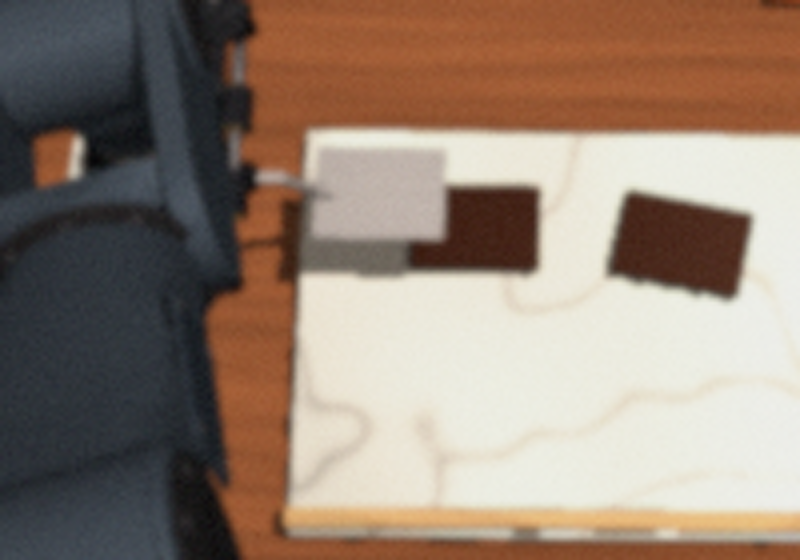

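```bash
python3 - <<'E'
from h import *; import pickle
D=pickle.load(open('c1.pkl','rb')); T=D['top']
P=[onz(T,(110+(x+.5)/4-.5,150+(y+.5)/4-.5),.112) for x,y in[(318,148),(446,150),(446,241),(311,239)]]
print(np.round(P,4),np.mean(P,0))
print(slabs(T)[-4:])
E
```

```text
[[0.6334 0.2578 0.112 ]
 [0.6339 0.1692 0.112 ]
 [0.5697 0.1665 0.112 ]
 [0.5692 0.2591 0.112 ]] [0.60155249 0.21315778 0.112     ]
[(np.float64(0.5984665987271), np.float64(-0.30556893193345236), np.float64(1.5236885065946335), 0.8279081801296484), (np.float64(0.5824604015772754), np.float64(-0.14885259611375024), np.float64(1.6692714932991084), 0.8548957474242815), (np.float64(0.5855836722829527), np.float64(0.00562382620941277), np.float64(1.3953608144504166), 0.8712269798535399), (np.float64(0.5941137831374348), np.float64(0.16036227302618936), np.float64(1.5919301837370439), 0.7207517568040943)]
```

Emit:
carry_out([
  [1,-0.2,0.22,0,0],
  [1,-0.405,0.434,0,0],
  [1,-0.405,0.434,0.3,0],
  [1,-0.405,0.434,0.5,0],
  [1,-0.405,0.434,0.587,0],
  [1,-0.405,0.434,0.587,0],
  [1,-0.405,0.434,0.587,0],
  [1,-0.405,0.434,0.587,0],
])

```text
clock: 7.05
ee_pos: [0.6695, 0.2575, 0.0735]
tool_rot: [0.704, 0.71, 0.001, 0.001]
ft_force: [0.4, -0.2, -0.8]
finger_gap: 0.205
```

```bash
python3 - <<'E'
from h import *; import pickle
D={n:cam(n) for n in('top','scene')}; pickle.dump(D,open('c2.pkl','wb'))
s=observe(); print(s['ee_pos'].round(4),s['ft_force'])
a=cv2.resize(D['top']['pixels'][160:280,170:270],None,fx=4,fy=4,interpolation=cv2.INTER_CUBIC)
b=cv2.resize(D['scene']['pixels'][200:320,240:340],None,fx=4,fy=4,interpolation=cv2.INTER_CUBIC); cv2.imwrite('pics/a3.png',np.hstack([a,b]))
E
```

```text
[0.6691 0.2574 0.0731] [-0.73426698  0.45772094 -2.04627882]
```

View pics/a3.png

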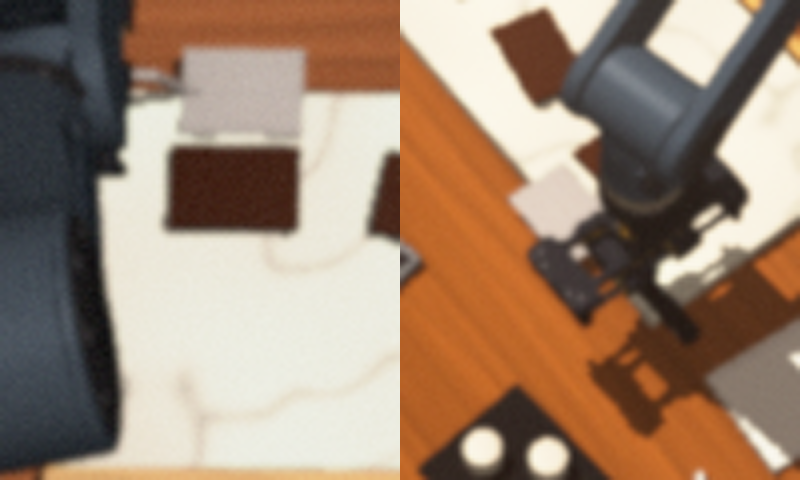

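Emit:
carry_out([
  [1,0,0,0.007,0],
  [1,0,0,0.007,0],
  [1,0,-0.04,0.007,0],
  [1,0,-0.08,0.007,0],
  [1,0,-0.12,0.007,0],
  [1,0,-0.12,0.007,0],
  [1,0,-0.12,0.007,0],
])

```text
clock: 8.02
ee_pos: [0.6508, 0.257, 0.0711]
tool_rot: [0.704, 0.71, 0.0, 0.0]
ft_force: [-0.9, -0.2, -1.8]
finger_gap: 0.202
```

```bash
cat > ck.py <<'E'
from h import *
import sys
s=observe(); Q=R.from_quat(s['tool_rot']).as_matrix()
print(s['clock'],'TCP',s['ee_pos'].round(4),'psi',np.arctan2(Q[1,1],Q[0,1]).round(4),'F',s['ft_force'].round(1),'gap',s['finger_gap'].round(3))
c=cam('top')
for o in slabs(c): print(np.round(o,4))
if len(sys.argv)>1: cv2.imwrite('pics/'+sys.argv[1],cv2.resize(c['pixels'][160:295,170:440],None,fx=2.9,fy=2.9,interpolation=cv2.INTER_CUBIC))
E
python3 ck.py
```

```text
Traceback (most recent call last):
  File "ck.py", line 4, in <module>
    print(s['clock'],'TCP',s['ee_pos'].round(4),'psi',np.arctan2(Q[1,1],Q[0,1]).round(4),'F',s['ft_force'].round(1),'gap',s['finger_gap'].round(3))
                                                                                                                          ^^^^^^^^^^^^^^^^^^^^^
AttributeError: 'float' object has no attribute 'round'
```

```bash
sed -i "s/s\['finger_gap'\].round(3)/round(s['finger_gap'],3)/" ck.py; python3 ck.py
```

```text
8.025 TCP [0.6508 0.257  0.0711] psi 0.0085 F [-0.9 -0.2 -1.8] gap 0.202
[ 0.5829 -0.333   1.5221  0.813 ]
[ 0.5825 -0.1486  1.6676  0.8534]
[0.5854 0.0055 1.3883 0.8691]
[0.5928 0.1573 1.581  0.888 ]
```

Emit:
carry_out([
  [1,0,-0.003,-0.037,0],
  [1,0,-0.013,-0.067,0],
  [1,0,-0.022,-0.092,0],
  [1,0,-0.033,-0.117,0],
  [1,0,-0.052,-0.15,0],
  [1,0,-0.073,-0.18,0],
  [1,0,-0.096,-0.212,0],
  [1,0,-0.12,-0.24,0],
  [1,0,-0.157,-0.272,0],
  [1,0,-0.197,-0.3,0],
  [1,0,-0.24,-0.322,0],
  [1,0,-0.287,-0.34,0],
  [1,0,-0.333,-0.349,0],
  [1,0,-0.38,-0.353,0],
  [1,0,-0.447,-0.353,0],
  [1,0,-0.52,-0.347,0],
  [1,0,-0.54,-0.36,0],
  [1,0,-0.54,-0.4,0],
  [1,0,-0.54,-0.4,0],
])

```text
clock: 10.45
ee_pos: [0.5703, 0.2563, 0.1312]
tool_rot: [0.704, 0.71, 0.0, 0.0]
ft_force: [0.4, 0.2, -0.7]
finger_gap: 0.204
```

```bash
python3 ck.py f4.png
```

```text
10.45 TCP [0.5703 0.2563 0.1312] psi 0.0083 F [ 0.4  0.2 -0.7] gap 0.204
[ 0.583  -0.3327  1.5237  0.7832]
[ 0.5825 -0.1486  1.6668  0.8525]
[0.5854 0.0055 1.3889 0.8681]
[0.5172 0.1573 1.5911 0.8064]
```

View pics/f4.png

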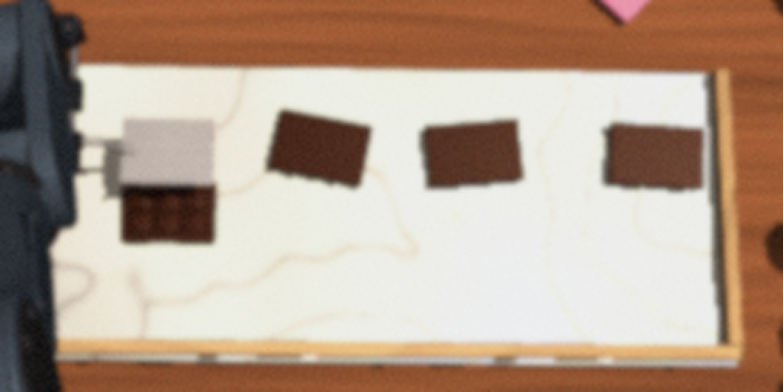

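Emit:
carry_out([
  [1,0,0.09,0,0],
  [1,0,0.18,0,0],
  [1,0,0.18,0.2,0],
  [1,0,0.18,0.35,0],
  [1,0,0.18,0.4,0],
  [1,0,0.18,0.4,0],
  [1,0,0.18,0.4,0],
])

```text
clock: 11.38
ee_pos: [0.5977, 0.2567, 0.0718]
tool_rot: [0.704, 0.71, 0.001, 0.001]
ft_force: [0.4, -1.1, -0.9]
finger_gap: 0.203
```

Emit:
carry_out([
  [1,0,-0.08,0,0],
  [1,0,-0.16,0,0],
  [1,0,-0.24,0,0],
  [1,0,-0.32,0,0],
  [1,0,-0.4,0,0],
  [1,0,-0.48,0,0],
  [1,0,-0.56,0,0],
  [1,0,-0.64,0,0],
  [1,0,-0.7,0,0],
  [1,0,-0.72,0,0],
  [1,0,-0.72,0,0],
  [1,0,-0.72,0,0],
])

```text
clock: 12.88
ee_pos: [0.4888, 0.2556, 0.0709]
tool_rot: [0.704, 0.71, -0.0, -0.0]
ft_force: [0.7, 0.4, -1.6]
finger_gap: 0.208
```

```bash
python3 ck.py
```

```text
12.875 TCP [0.4888 0.2556 0.0709] psi 0.008 F [ 0.7  0.4 -1.6] gap 0.208
[ 0.5834 -0.3334  1.5288  0.843 ]
[ 0.5829 -0.1487  1.6915  0.865 ]
[0.5855 0.0055 1.3911 0.8781]
```

Emit:
carry_out([
  [1,0,-0.007,0,0],
  [1,0,-0.012,0,0],
  [1,0,-0.012,0,0],
])

```text
clock: 13.3
ee_pos: [0.4873, 0.2557, 0.071]
tool_rot: [0.704, 0.71, 0.0, 0.0]
ft_force: [0.5, 0.1, -1.2]
finger_gap: 0.201
```

Emit:
carry_out([
  [1,0,-0.007,0,0],
  [1,0,-0.007,0,0],
  [1,0,-0.007,0,0],
])

```text
clock: 13.68
ee_pos: [0.4869, 0.2558, 0.0712]
tool_rot: [0.704, 0.71, 0.001, 0.001]
ft_force: [3.5, 0.4, -2.1]
finger_gap: 0.203
```

Emit:
carry_out([
  [1,0,-0.007,0,0],
  [1,0,-0.007,0,0],
  [1,0,-0.007,0,0],
])

```text
clock: 14.05
ee_pos: [0.4865, 0.2559, 0.0714]
tool_rot: [0.704, 0.71, 0.002, 0.001]
ft_force: [5.9, -0.5, -2.0]
finger_gap: 0.202
```

Emit:
carry_out([
  [1,0,0.07,0,0],
  [1,0,0.1,-0.2,0],
  [1,0,0.3,-0.367,0],
  [1,-0.3,0.6,-0.367,0.12],
  [1,-0.7,0.9,-0.367,0.238],
  [1,-1,1,-0.367,0.238],
  [1,-1,1,-0.367,0.238],
  [1,-1,1,-0.367,0.238],
])

```text
clock: 15.05
ee_pos: [0.634, 0.107, 0.125]
tool_rot: [0.768, 0.641, -0.002, -0.002]
ft_force: [0.1, 0.3, -0.9]
finger_gap: 0.203
```

Emit:
carry_out([
  [1,-0.061,0.27,0,0],
  [1,-0.061,0.27,0.2,0],
  [1,-0.061,0.27,0.367,0],
  [1,-0.061,0.27,0.367,0],
  [1,-0.061,0.27,0.367,0],
  [1,-0.061,0.27,0.367,0],
])

```text
clock: 15.8
ee_pos: [0.6742, 0.0913, 0.0719]
tool_rot: [0.767, 0.642, 0.0, 0.0]
ft_force: [0.8, 0.1, -1.2]
finger_gap: 0.204
```

```bash
python3 ck.py f5.png
```

```text
15.8 TCP [0.6742 0.0913 0.0719] psi -0.1778 F [ 0.8  0.1 -1.2] gap 0.204
[ 0.5824 -0.1488  1.6676  0.8146]
[0.8373 0.3523 1.6584 3.3426]
```

View pics/f5.png

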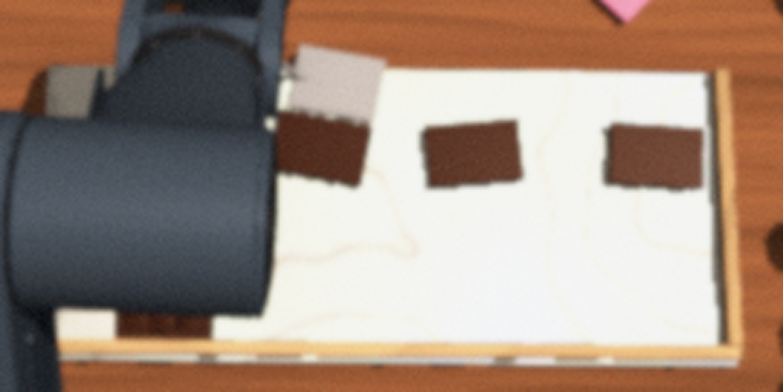

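Emit:
carry_out([
  [1,0,0,0.005,0],
  [1,0,-0.04,0.005,0],
  [1,0,-0.08,0.005,0],
  [1,0,-0.107,0.005,0],
  [1,0,-0.107,0.005,0],
  [1,0,-0.107,0.005,0],
])

```text
clock: 16.6
ee_pos: [0.6585, 0.0935, 0.0702]
tool_rot: [0.767, 0.641, 0.0, -0.0]
ft_force: [1.4, 1.2, -1.3]
finger_gap: 0.201
```

Emit:
carry_out([
  [1,0,-0.003,-0.037,0],
  [1,0,-0.013,-0.067,0],
  [1,0,-0.022,-0.092,0],
  [1,0,-0.033,-0.117,0],
  [1,0,-0.052,-0.15,0],
  [1,0,-0.073,-0.18,0],
  [1,0,-0.096,-0.212,0],
  [1,0,-0.12,-0.24,0],
  [1,0,-0.157,-0.272,0],
  [1,0,-0.197,-0.3,0],
  [1,0,-0.24,-0.322,0],
  [1,0,-0.287,-0.34,0],
  [1,0,-0.333,-0.349,0],
  [1,0,-0.38,-0.353,0],
  [1,0,-0.447,-0.353,0],
  [1,0,-0.52,-0.347,0],
  [1,0,-0.54,-0.36,0],
  [1,0,-0.54,-0.4,0],
  [1,0,-0.54,-0.4,0],
])

```text
clock: 18.98
ee_pos: [0.5793, 0.1077, 0.1306]
tool_rot: [0.767, 0.641, 0.0, 0.0]
ft_force: [0.9, -0.2, -1.9]
finger_gap: 0.203
```

```bash
python3 ck.py f6.png
```

```text
18.975 TCP [0.5793 0.1077 0.1306] psi -0.1785 F [ 0.9 -0.2 -1.9] gap 0.203
[ 0.5839 -0.3113  3.0423  0.3176]
[ 0.5824 -0.1487  1.6731  0.8323]
[0.8372 0.3525 1.6587 3.3674]
```

View pics/f6.png

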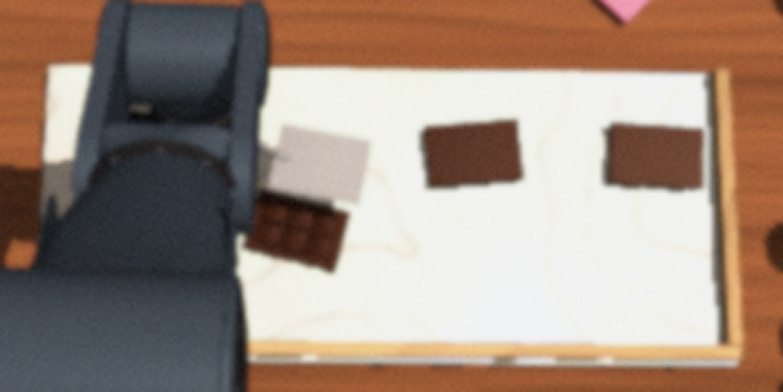

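Emit:
carry_out([
  [1,0.138,0.058,0,-0.12],
  [1,0.138,0.058,0,-0.238],
  [1,0.138,0.058,0.2,-0.238],
  [1,0.138,0.058,0.397,-0.238],
  [1,0.138,0.058,0.397,-0.238],
  [1,0.138,0.058,0.397,-0.238],
])

```text
clock: 19.77
ee_pos: [0.5912, 0.1266, 0.071]
tool_rot: [0.704, 0.71, -0.0, -0.0]
ft_force: [-0.1, 0.4, -1.9]
finger_gap: 0.203
```

Emit:
carry_out([
  [1,0,-0.08,0,0],
  [1,0,-0.16,0,0],
  [1,0,-0.24,0,0],
  [1,0,-0.32,0,0],
  [1,0,-0.4,0,0],
  [1,0,-0.48,0,0],
  [1,0,-0.56,0,0],
  [1,0,-0.62,0,0],
  [1,0,-0.66,0,0],
  [1,0,-0.683,0,0],
  [1,0,-0.683,0,0],
  [1,0,-0.69,0,0],
  [1,0,-0.7,0,0],
  [1,0,-0.7,0,0],
])

```text
clock: 21.52
ee_pos: [0.4876, 0.1258, 0.0709]
tool_rot: [0.704, 0.71, 0.001, 0.001]
ft_force: [3.5, 0.6, -2.0]
finger_gap: 0.205
```

Emit:
carry_out([
  [1,0,0.07,0,0],
  [1,0,0.1,-0.2,0],
  [1,0,0.3,-0.367,0],
  [1,-0.3,0.6,-0.367,-0.06],
  [1,-0.7,0.9,-0.367,-0.121],
  [1,-1,1,-0.367,-0.121],
  [1,-1,1,-0.367,-0.121],
  [1,-1,1,-0.367,-0.121],
])

```text
clock: 22.52
ee_pos: [0.6355, -0.0226, 0.1247]
tool_rot: [0.67, 0.742, -0.001, -0.002]
ft_force: [-0.4, 1.0, -0.8]
finger_gap: 0.202
```

Emit:
carry_out([
  [1,-0.135,0.04,0,0],
  [1,-0.135,0.04,0.2,0],
  [1,-0.135,0.04,0.367,0],
  [1,-0.135,0.04,0.367,0],
  [1,-0.135,0.04,0.367,0],
  [1,-0.135,0.04,0.367,0],
])

```text
clock: 23.28
ee_pos: [0.6459, -0.0424, 0.0719]
tool_rot: [0.669, 0.743, 0.0, 0.001]
ft_force: [0.2, 0.4, -0.2]
finger_gap: 0.205
```

```bash
python3 ck.py f7.png
```

```text
23.275 TCP [ 0.6459 -0.0424  0.0719] psi 0.1039 F [ 0.2  0.4 -0.2] gap 0.205
[0.8374 0.3523 1.6573 3.3018]
```

View pics/f7.png

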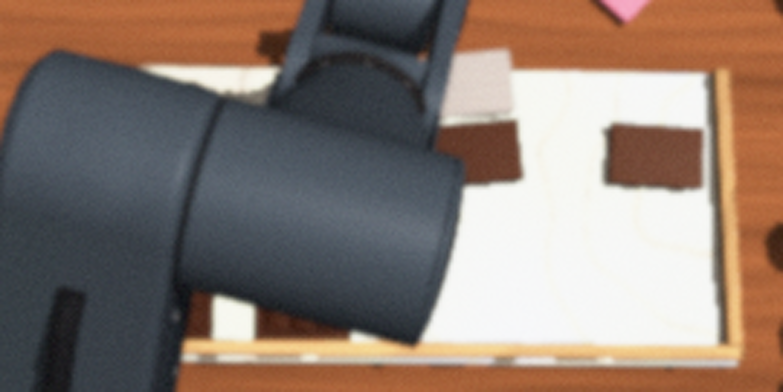

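Emit:
carry_out([
  [1,-0.02,0,0.005,0],
  [1,-0.02,-0.04,0.005,0],
  [1,-0.02,-0.08,0.005,0],
  [1,-0.02,-0.117,0.005,0],
  [1,-0.02,-0.117,0.005,0],
  [1,-0.02,-0.117,0.005,0],
])

```text
clock: 24.08
ee_pos: [0.6281, -0.0472, 0.0699]
tool_rot: [0.67, 0.743, -0.0, -0.0]
ft_force: [1.2, 0.8, -1.3]
finger_gap: 0.2
```

Emit:
carry_out([
  [1,0,-0.003,-0.037,0],
  [1,0,-0.013,-0.067,0],
  [1,0,-0.022,-0.092,0],
  [1,0,-0.033,-0.117,0],
  [1,0,-0.052,-0.15,0],
  [1,0,-0.073,-0.18,0],
  [1,0,-0.096,-0.212,0],
  [1,0,-0.12,-0.24,0],
  [1,0,-0.157,-0.272,0],
  [1,0,-0.197,-0.3,0],
  [1,0,-0.24,-0.322,0],
  [1,0,-0.287,-0.34,0],
  [1,0,-0.333,-0.349,0],
  [1,0,-0.38,-0.353,0],
  [1,0,-0.447,-0.353,0],
  [1,0,-0.52,-0.347,0],
  [1,0,-0.54,-0.36,0],
  [1,0,-0.54,-0.4,0],
  [1,0,-0.54,-0.4,0],
])

```text
clock: 26.45
ee_pos: [0.5486, -0.0558, 0.1307]
tool_rot: [0.67, 0.743, 0.001, 0.001]
ft_force: [0.1, 0.3, -1.9]
finger_gap: 0.207
```

```bash
python3 ck.py f8.png; python3 - <<'E'
from h import *
for o in slabs(cam('scene'),.020,.028): print(np.round(o,4))
E
```

```text
26.45 TCP [ 0.5486 -0.0558  0.1307] psi 0.1035 F [ 0.1  0.3 -1.9] gap 0.207
[0.8371 0.3523 1.6568 3.3281]
[ 0.5856 -0.3409  1.5269  0.7748]
```

View pics/f8.png

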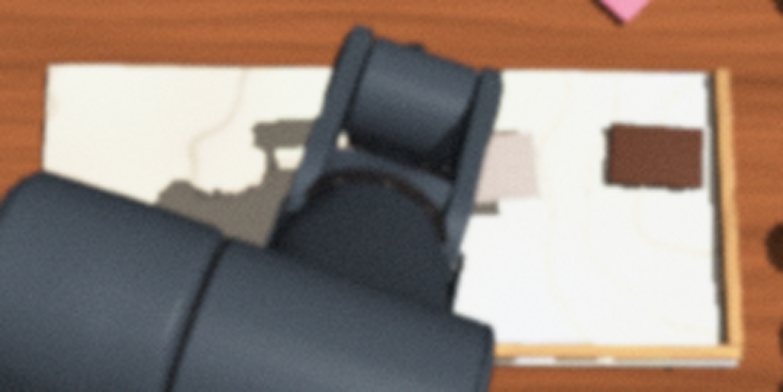

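Emit:
carry_out([
  [1,0.4,0.1,0,-0.121],
  [1,0.8,0.285,0,-0.121],
  [1,1,0.285,0,-0.121],
  [1,1,0.285,0,-0.121],
])

```text
clock: 27.05
ee_pos: [0.5742, 0.1008, 0.1296]
tool_rot: [0.632, 0.775, -0.0, -0.0]
ft_force: [1.2, -0.5, -1.9]
finger_gap: 0.199
```

```bash
python3 ck.py f9.png; python3 - <<'E'
from h import *
c=cam('scene')
for o in slabs(c,.020,.028): print(np.round(o,4))
E
```

```text
27.05 TCP [0.5742 0.1008 0.1296] psi 0.2028 F [ 1.2 -0.5 -1.9] gap 0.199
[ 0.5838 -0.3131  3.0477  0.3085]
[ 0.5701 -0.1491  1.6649  0.8299]
[0.8373 0.3522 1.6597 3.3643]
[ 0.5859 -0.3403  1.5259  0.7492]
[ 0.5722 -0.151   1.6337  0.6926]
```

View pics/f9.png

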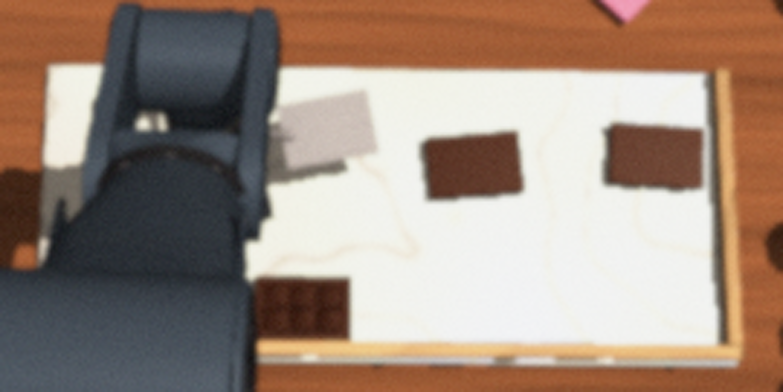

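Emit:
carry_out([
  [1,-0.35,0.1,0,0.06],
  [1,-0.7,0.19,0,0.131],
  [1,-0.99,0.19,0,0.131],
  [1,-0.99,0.19,0,0.131],
  [1,-0.99,0.19,0,0.131],
])

```text
clock: 27.78
ee_pos: [0.631, -0.043, 0.1295]
tool_rot: [0.673, 0.739, -0.0, -0.001]
ft_force: [0.7, -0.1, -1.5]
finger_gap: 0.2
```

Emit:
carry_out([
  [1,-0.054,0.005,0.2,0],
  [1,-0.054,0.005,0.394,0],
  [1,-0.054,0.005,0.394,0],
  [1,-0.054,0.005,0.394,0],
  [1,-0.054,0.005,0.394,0],
])

```text
clock: 28.4
ee_pos: [0.6338, -0.0496, 0.0721]
tool_rot: [0.672, 0.74, 0.0, 0.001]
ft_force: [-0.2, -0.1, -1.7]
finger_gap: 0.2
```

```bash
python3 - <<'E'
from h import *
s=observe(); Q=R.from_quat(s['tool_rot']).as_matrix(); print(s['ee_pos'].round(4),np.arctan2(Q[1,1],Q[0,1]))
c=cam('top')
# predicted slab & blade corner pixel, and edges measured along columns
tc=s['ee_pos']; ps=np.arctan2(Q[1,1],Q[0,1]); tx=np.array([np.sin(ps),-np.cos(ps)]); n=np.array([np.cos(ps),np.sin(ps)])
b=tc[:2]+.1045*tx; z=tc[2]-.048
for i in(1,-1):
  for j in(1,-1): print('blade',i,j,proj(c,[*(b+i*.045*tx+j*.0325*n),z]).round(1))
# brightness profile across the gap: along -n at points along tx
for o in(.0,.02,.03,.038):
  prof=[]
  for d in np.arange(.025,.12,.0015):
    p=b+o*tx-d*n; u=proj(c,[*p,.03]); prof.append(int(cv2.getRectSubPix(c['pixels'][:,:,1],(1,1),tuple(map(float,u)))[0,0]))
  print(o,prof)
E
```

```text
[ 0.6338 -0.0496  0.0721] 0.09616871096741109
blade 1 1 [346.9 181.5]
blade 1 -1 [349.2 202.7]
blade -1 1 [317.  183.6]
blade -1 -1 [319.1 204.9]
0.0 [209, 209, 208, 206, 203, 207, 212, 209, 204, 183, 155, 125, 94, 76, 62, 59, 60, 60, 59, 59, 59, 60, 62, 61, 60, 60, 61, 62, 62, 61, 60, 61, 64, 64, 63, 61, 60, 61, 64, 64, 62, 62, 64, 64, 63, 63, 64, 63, 62, 66, 71, 95, 122, 160, 199, 220, 239, 243, 247, 248, 248, 248, 248, 248]
0.02 [211, 210, 206, 201, 199, 197, 192, 187, 176, 162, 139, 112, 91, 74, 66, 61, 61, 63, 63, 63, 61, 57, 57, 59, 61, 62, 63, 64, 65, 66, 66, 64, 64, 65, 64, 62, 63, 65, 64, 61, 63, 66, 67, 68, 68, 68, 66, 64, 66, 70, 90, 112, 151, 192, 216, 238, 243, 247, 247, 248, 248, 247, 247, 247]
0.03 [215, 211, 208, 208, 208, 212, 213, 210, 202, 177, 150, 117, 89, 75, 65, 63, 62, 62, 62, 62, 61, 62, 63, 62, 62, 65, 67, 66, 66, 66, 66, 66, 65, 66, 66, 65, 65, 66, 66, 66, 66, 67, 67, 66, 65, 66, 66, 64, 65, 74, 88, 113, 144, 183, 214, 231, 242, 245, 247, 247, 247, 248, 248, 248]
0.038 [216, 215, 214, 214, 214, 217, 221, 220, 218, 200, 181, 165, 150, 144, 141, 142, 145, 144, 143, 142, 142, 140, 137, 135, 133, 133, 133, 134, 135, 136, 136, 137, 137, 138, 139, 140, 142, 140, 138, 136, 134, 130, 126, 125, 126, 128, 131, 134, 136, 149, 162, 186, 209, 225, 240, 244, 247, 247, 247, 247, 247, 247, 247, 248]
```

Emit:
carry_out([
  [1,0.03,0,0.006,0],
  [1,0.03,-0.04,0.006,0],
  [1,0.03,-0.08,0.006,0],
  [1,0.03,-0.12,0.006,0],
  [1,0.03,-0.145,0.006,0],
  [1,0.03,-0.145,0.006,0],
  [1,0.03,-0.145,0.006,0],
])

```text
clock: 29.32
ee_pos: [0.6112, -0.0476, 0.0699]
tool_rot: [0.673, 0.74, -0.0, -0.0]
ft_force: [0.3, -0.1, -1.4]
finger_gap: 0.202
```

Emit:
carry_out([
  [1,0,-0.005,-0.03,0],
  [1,0,-0.018,-0.06,0],
  [1,0,-0.03,-0.09,0],
  [1,0,-0.043,-0.117,0],
  [1,0,-0.062,-0.15,0],
  [1,0,-0.083,-0.18,0],
  [1,0,-0.106,-0.212,0],
  [1,0,-0.13,-0.24,0],
  [1,0,-0.167,-0.272,0],
  [1,0,-0.207,-0.3,0],
  [1,0,-0.25,-0.322,0],
  [1,0,-0.297,-0.34,0],
  [1,0,-0.343,-0.349,0],
  [1,0,-0.39,-0.353,0],
  [1,0,-0.457,-0.353,0],
  [1,0,-0.53,-0.347,0],
  [1,0,-0.56,-0.35,0],
  [1,0,-0.56,-0.4,0],
  [1,0,-0.56,-0.4,0],
])

```text
clock: 31.7
ee_pos: [0.5288, -0.0558, 0.1308]
tool_rot: [0.672, 0.74, 0.001, 0.001]
ft_force: [-0.0, 0.0, -1.6]
finger_gap: 0.198
```

Emit:
carry_out([
  [1,0.4,0.15,0,0],
  [1,0.8,0.3,0,0],
  [1,1,0.3,0,0.115],
  [1,1,0.3,0,0.115],
])

```text
clock: 32.2
ee_pos: [0.5581, 0.1007, 0.1299]
tool_rot: [0.704, 0.711, 0.0, 0.0]
ft_force: [-0.3, -0.1, -1.7]
finger_gap: 0.205
```

```bash
python3 ck.py f10.png; python3 - <<'E'
from h import *
for o in slabs(cam('scene'),.020,.028): print(np.round(o,4))
E
```

```text
32.2 TCP [0.5581 0.1007 0.1299] psi 0.0098 F [-0.3 -0.1 -1.7] gap 0.205
[ 0.5834 -0.325   1.5102  0.3797]
[ 0.5523 -0.1505  1.6759  0.8084]
[0.8374 0.3522 1.6604 3.3714]
[ 0.5856 -0.3402  1.5258  0.7605]
[ 0.5541 -0.1515  1.681   0.6968]
```

Emit:
carry_out([
  [1,0,0,0.2,0],
  [1,0,0,0.36,0],
  [1,0,0,0.373,0],
  [1,0,0,0.373,0],
  [1,0,0,0.373,0],
  [1,0,0,0.373,0],
])

```text
clock: 33.05
ee_pos: [0.5588, 0.098, 0.0749]
tool_rot: [0.705, 0.709, 0.001, 0.001]
ft_force: [0.6, 0.5, -1.4]
finger_gap: 0.204
```

Emit:
carry_out([
  [1,0,0,0.01,0],
  [1,0,0,0.01,0],
  [1,0,0,0.01,0],
])

```text
clock: 33.42
ee_pos: [0.5581, 0.0982, 0.0725]
tool_rot: [0.705, 0.709, 0.0, 0.0]
ft_force: [-0.3, -0.2, -0.7]
finger_gap: 0.201
```

Emit:
carry_out([
  [1,0,0,0.01,0],
  [1,0,0,0.01,0],
  [1,0,0,0.01,0],
])

```text
clock: 33.8
ee_pos: [0.5581, 0.0981, 0.0709]
tool_rot: [0.705, 0.709, -0.0, -0.0]
ft_force: [-0.1, 0.5, -1.0]
finger_gap: 0.199
```

Emit:
carry_out([
  [1,0,0,0.01,0],
  [1,0,0,0.01,0],
  [1,0,0,0.01,0],
])

```text
clock: 34.17
ee_pos: [0.5581, 0.0981, 0.0694]
tool_rot: [0.705, 0.709, -0.0, 0.0]
ft_force: [0.2, -1.0, -1.4]
finger_gap: 0.204
```

```bash
python3 - <<'E'
from h import *
c=cam('top');s=cam('scene');w=cam('wrist')
u=proj(c,[.56,0,.03]).astype(int);v=proj(s,[.56,.04,.03]).astype(int);print(u,v,proj(w,[.56,0,.03]))
a=cv2.resize(c['pixels'][u[1]-35:u[1]+35,u[0]-40:u[0]+40],None,fx=5,fy=5,interpolation=cv2.INTER_CUBIC)
b=cv2.resize(s['pixels'][v[1]-35:v[1]+35,v[0]-40:v[0]+40],None,fx=5,fy=5,interpolation=cv2.INTER_CUBIC)
cv2.imwrite('pics/g1.png',np.vstack([np.hstack([a,b]),cv2.resize(w['pixels'],(800,600))[350:600]]))
E
```

```text
[281 219] [285 215] [278.59080659 380.87459362]
```

Emit:
carry_out([
  [1,0,0,0.01,0],
  [1,0,0,0.01,0],
  [1,0,0,0.01,0],
])

```text
clock: 34.7
ee_pos: [0.5581, 0.0981, 0.0679]
tool_rot: [0.705, 0.709, -0.0, -0.0]
ft_force: [0.6, -0.5, -1.0]
finger_gap: 0.201
```

Emit:
carry_out([
  [1,0,0,0.01,0],
  [1,0,0,0.01,0],
  [1,0,0,0.01,0],
])

```text
clock: 35.08
ee_pos: [0.5583, 0.0982, 0.0669]
tool_rot: [0.705, 0.709, 0.0, 0.0]
ft_force: [0.0, 1.6, 4.7]
finger_gap: 0.204
```

Emit:
carry_out([
  [1,0,0,0.01,0],
  [1,0,0,0.01,0],
  [1,0,0,0.01,0],
])

```text
clock: 35.45
ee_pos: [0.5585, 0.0987, 0.0661]
tool_rot: [0.705, 0.709, 0.001, 0.0]
ft_force: [-2.2, 3.5, 9.2]
finger_gap: 0.203
```

Emit:
carry_out([
  [1,0,0,0.01,0],
  [1,0,0,0.01,0],
  [1,0,0,0.01,0],
])

```text
clock: 35.83
ee_pos: [0.5587, 0.0992, 0.0649]
tool_rot: [0.705, 0.709, 0.001, 0.0]
ft_force: [-2.0, 5.4, 10.9]
finger_gap: 0.203
```

Emit:
carry_out([
  [0,0,0,0,0],
  [-0.4,0,0,0,0],
  [-0.4,0,0,-0.037,0],
  [-0.4,0,0,-0.037,0],
  [-0.4,0,0,-0.037,0],
  [-0.4,0,0,-0.037,0],
])

```text
clock: 36.58
ee_pos: [0.558, 0.098, 0.0689]
tool_rot: [0.705, 0.709, -0.0, -0.0]
ft_force: [-0.2, 0.0, 0.4]
finger_gap: 0.685
```

```bash
python3 - <<'E'
from h import *
print(observe()['ee_pos'],observe()['finger_gap'])
c=cam('top');s=cam('scene')
u=proj(c,[.56,0,.03]).astype(int);v=proj(s,[.56,.06,.03]).astype(int)
a=cv2.resize(c['pixels'][u[1]-40:u[1]+80,u[0]-60:u[0]+40],None,fx=4,fy=4,interpolation=cv2.INTER_CUBIC)
b=cv2.resize(s['pixels'][v[1]-60:v[1]+60,v[0]-50:v[0]+50],None,fx=4,fy=4,interpolation=cv2.INTER_CUBIC)
cv2.imwrite('pics/g2.png',np.hstack([a,b]))
w=cam('wrist','w2.png')
E
```

```text
[0.55804097 0.09804396 0.06891823] 0.6852804882780658
```

View pics/g2.png

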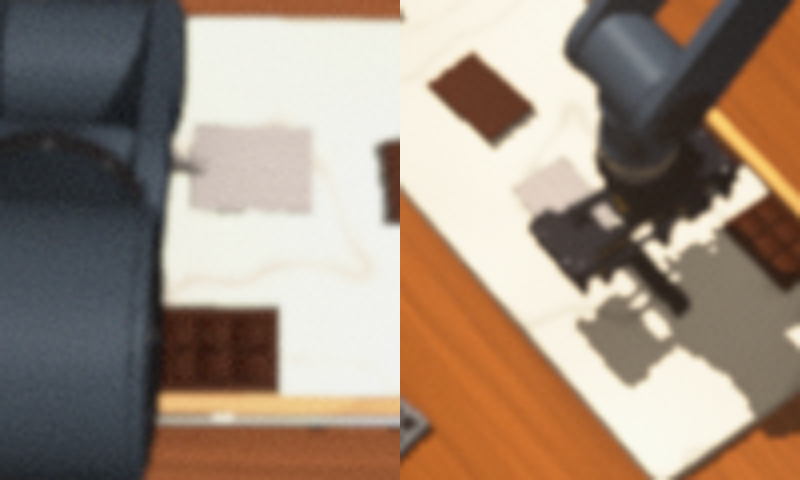

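```bash
python3 - <<'E'
from h import *
c=cam('top'); u=proj(c,[.56,0,.03]).astype(int)
P=np.array([onz(c,(u[0]-60+(x+.5)/4-.5,u[1]-40+(y+.5)/4-.5),.022) for x,y in[(197,124),(312,127),(313,213),(190,210)]]);print(P.round(4),P.mean(0).round(4))
E
```

```text
[[ 0.5904  0.0334  0.022 ]
 [ 0.5899 -0.0517  0.022 ]
 [ 0.5257 -0.053   0.022 ]
 [ 0.5262  0.0371  0.022 ]] [ 0.558  -0.0086  0.022 ]
```

Emit:
carry_out([
  [0.5,0,0,0,0],
  [1,0,0,0,0],
  [1,0,0,0,0],
  [1,0,0,0,0],
  [1,0,0,0,0],
  [1,0,0,0,0],
], squeeze=60)

```text
clock: 37.52
ee_pos: [0.5582, 0.0981, 0.069]
tool_rot: [0.705, 0.709, 0.0, 0.0]
ft_force: [0.7, -0.1, 0.8]
finger_gap: 0.204
```

Emit:
carry_out([
  [1,0,0,-0.2,0],
  [1,0,0,-0.4,0],
  [1,-0.35,0.15,-0.4,-0.06],
  [1,-0.7,0.3,-0.4,-0.126],
  [1,-0.925,0.37,-0.4,-0.126],
  [1,-0.925,0.37,-0.4,-0.126],
  [1,-0.925,0.37,-0.4,-0.126],
])

```text
clock: 38.4
ee_pos: [0.6133, -0.0398, 0.1284]
tool_rot: [0.67, 0.743, -0.0, -0.001]
ft_force: [-0.2, 0.3, -1.5]
finger_gap: 0.198
```

Emit:
carry_out([
  [1,0,0,0.2,0],
  [1,0,0,0.37,0],
  [1,0,0,0.387,0],
  [1,0,0,0.387,0],
  [1,0,0,0.387,0],
  [1,0,0,0.387,0],
])

```text
clock: 39.15
ee_pos: [0.6148, -0.0404, 0.0718]
tool_rot: [0.669, 0.743, 0.0, 0.001]
ft_force: [-0.5, -0.3, -1.6]
finger_gap: 0.202
```

```bash
cat > gap.py <<'E'
from h import *
s=observe(); Q=R.from_quat(s['tool_rot']).as_matrix(); tc=s['ee_pos']; ps=np.arctan2(Q[1,1],Q[0,1]); print(tc.round(4),ps.round(4))
c=cam('top'); tx=np.array([np.sin(ps),-np.cos(ps)]); n=np.array([np.cos(ps),np.sin(ps)]); b=tc[:2]+.1067*tx
G=cv2.cvtColor(c['pixels'],6)
def g(o,d): return float(cv2.getRectSubPix(c['pixels'][:,:,1],(1,1),tuple(map(float,proj(c,[*(b+o*tx-d*n),.034]))))[0,0])
for o in(.0,.01,.02,.03,.035): # slab edge: where it gets dark, from the blade centre
    D=np.arange(.025,.12,.0005); v=np.array([g(o,d) for d in D]); k=D[v<130]; print(o,'slab from blade centre',k[:1],k[-1:])
E_=np.arange(.02,.065,.0005); v=np.array([g(e,.07) for e in E_]); print('slab end past centre',E_[v<130][-1:])
E
python3 gap.py
```

```text
[ 0.6148 -0.0404  0.0718] 0.1044
0.0 slab from blade centre [0.0435] [0.104]
0.01 slab from blade centre [0.0435] [0.1045]
0.02 slab from blade centre [0.044] [0.1035]
0.03 slab from blade centre [0.044] [0.1035]
0.035 slab from blade centre [0.0435] [0.104]
slab end past centre [0.044]
```

Emit:
carry_out([
  [1,0,0,0.002,0],
  [1,0,-0.04,0.002,0],
  [1,0,-0.08,0.002,0],
  [1,0,-0.11,0.002,0],
  [1,0,-0.135,0.002,0],
  [1,0,-0.135,0.002,0],
  [1,0,-0.135,0.002,0],
])

```text
clock: 40.08
ee_pos: [0.5943, -0.0425, 0.0707]
tool_rot: [0.669, 0.743, 0.0, 0.0]
ft_force: [-0.3, -0.4, -1.7]
finger_gap: 0.2
```

```bash
sed -i 's/arange(.025,.12/arange(.012,.12/' gap.py; python3 gap.py
```

```text
[ 0.5943 -0.0425  0.0707] 0.1041
0.0 slab from blade centre [0.027] [0.0895]
0.01 slab from blade centre [0.0275] [0.0895]
0.02 slab from blade centre [0.027] [0.0885]
0.03 slab from blade centre [0.027] [0.0885]
0.035 slab from blade centre [0.027] [0.0885]
slab end past centre [0.044]
```

Emit:
carry_out([
  [1,0,-0.003,-0.037,0],
  [1,0,-0.013,-0.067,0],
  [1,0,-0.022,-0.092,0],
  [1,0,-0.033,-0.117,0],
  [1,0,-0.052,-0.15,0],
  [1,0,-0.073,-0.18,0],
  [1,0,-0.096,-0.212,0],
  [1,0,-0.12,-0.24,0],
  [1,0,-0.157,-0.272,0],
  [1,0,-0.197,-0.3,0],
  [1,0,-0.24,-0.322,0],
  [1,0,-0.287,-0.34,0],
  [1,0,-0.333,-0.349,0],
  [1,0,-0.38,-0.353,0],
  [1,0,-0.447,-0.353,0],
  [1,0,-0.52,-0.347,0],
  [1,0,-0.54,-0.36,0],
  [1,0,-0.54,-0.4,0],
  [1,0,-0.54,-0.4,0],
])

```text
clock: 42.5
ee_pos: [0.5144, -0.0511, 0.131]
tool_rot: [0.669, 0.743, 0.0, 0.001]
ft_force: [0.2, -0.0, -1.6]
finger_gap: 0.202
```

Emit:
carry_out([
  [1,0.4,0.15,0,0],
  [1,0.8,0.3,0,0.121],
  [1,1,0.3,0,0.121],
  [1,1,0.3,0,0.121],
])

```text
clock: 43.0
ee_pos: [0.5425, 0.1055, 0.1303]
tool_rot: [0.702, 0.712, -0.0, -0.0]
ft_force: [-0.8, 0.0, -1.4]
finger_gap: 0.2
```

```bash
python3 ck.py f11.png; python3 - <<'E'
from h import *
c=cam('top'); p=c['pixels']
for o in slabs(c,.020,.028):
    if -.25<o[1]<-.05:
        # squares texture: brightness std inside the slab
        u,v=proj(c,[o[0],o[1],.03]).astype(int); print('std',p[v-6:v+7,u-10:u+11].std(), o)
u,v=proj(c,[.584,-.334,.034]).astype(int); print('ref facedown std',p[v-6:v+7,u-10:u+11].std())
E
```

```text
43.0 TCP [0.5425 0.1055 0.1303] psi 0.0135 F [-0.8  0.  -1.4] gap 0.2
[ 0.5835 -0.3155  1.5304  0.3722]
[ 0.4734 -0.1585  1.6921  0.7781]
[0.8373 0.3525 1.6588 3.3728]
ref facedown std 23.88256127999014
```

Emit:
carry_out([
  [1,-0.4,0.067,0,0],
  [1,-0.8,0.067,0,0],
  [1,-1,0.067,0,0],
  [1,-1,0.067,0.2,0],
  [1,-1,0.067,0.38,0],
  [1,-1,0.067,0.4,0],
  [1,-1,0.067,0.4,0],
  [1,-1,0.067,0.4,0],
])

```text
clock: 44.1
ee_pos: [0.555, -0.0473, 0.0717]
tool_rot: [0.704, 0.71, 0.0, 0.001]
ft_force: [0.5, -0.3, -1.7]
finger_gap: 0.199
```

Emit:
carry_out([
  [1,0,-0.06,0,0],
  [1,0,-0.12,0,0],
  [1,0,-0.18,0,0],
  [1,0,-0.24,0,0],
  [1,0,-0.3,0,0],
  [1,0,-0.36,0,0],
  [1,0,-0.4,0,0],
  [1,0,-0.413,0,0],
  [1,0,-0.413,0,0],
  [1,0,-0.413,0,0],
])

```text
clock: 45.35
ee_pos: [0.4923, -0.0475, 0.0705]
tool_rot: [0.704, 0.71, -0.0, -0.0]
ft_force: [0.2, 0.4, -0.8]
finger_gap: 0.204
```

Emit:
carry_out([
  [1,0,-0.007,0,0],
  [1,0,-0.007,0,0],
  [1,0,-0.007,0,0],
])

```text
clock: 45.72
ee_pos: [0.4913, -0.0475, 0.0706]
tool_rot: [0.704, 0.71, 0.0, 0.0]
ft_force: [0.7, -0.0, -1.7]
finger_gap: 0.202
```

Emit:
carry_out([
  [1,0,-0.007,0,0],
  [1,0,-0.007,0,0],
  [1,0,-0.007,0,0],
])

```text
clock: 46.1
ee_pos: [0.4902, -0.0475, 0.0707]
tool_rot: [0.704, 0.71, -0.0, -0.0]
ft_force: [0.9, -0.4, -1.8]
finger_gap: 0.205
```

Emit:
carry_out([
  [1,0,-0.007,0,0],
  [1,0,-0.007,0,0],
  [1,0,-0.007,0,0],
])

```text
clock: 46.48
ee_pos: [0.4898, -0.0477, 0.0708]
tool_rot: [0.704, 0.71, 0.0, 0.001]
ft_force: [2.9, 0.1, -1.6]
finger_gap: 0.199
```

Emit:
carry_out([
  [1,0,-0.007,0,0],
  [1,0,-0.007,0,0],
  [1,0,-0.007,0,0],
])

```text
clock: 46.85
ee_pos: [0.4894, -0.0476, 0.0709]
tool_rot: [0.704, 0.71, 0.001, 0.001]
ft_force: [5.1, 3.1, -1.4]
finger_gap: 0.203
```

Emit:
carry_out([
  [1,0,0.07,0,0],
  [1,0,0.1,-0.2,0],
  [1,0,0.3,-0.4,0],
  [1,-0.3,0.6,-0.4,0.07],
  [1,-0.7,0.9,-0.4,0.07],
  [1,-1,1,-0.4,0.07],
  [1,-1,1,-0.4,0.07],
  [1,-1,1,-0.4,0.07],
])

```text
clock: 47.85
ee_pos: [0.6376, -0.1956, 0.1294]
tool_rot: [0.724, 0.69, -0.001, -0.002]
ft_force: [-1.3, 0.1, -2.5]
finger_gap: 0.204
```

Emit:
carry_out([
  [1,-0.215,0.161,0,0],
  [1,-0.215,0.161,0.2,0],
  [1,-0.215,0.161,0.38,0],
  [1,-0.215,0.161,0.4,0],
  [1,-0.215,0.161,0.4,0],
  [1,-0.215,0.161,0.4,0],
])

```text
clock: 48.6
ee_pos: [0.6622, -0.2291, 0.0716]
tool_rot: [0.723, 0.691, 0.0, 0.0]
ft_force: [-0.3, -0.1, -2.3]
finger_gap: 0.2
```

```bash
python3 gap.py
```

```text
[ 0.6622 -0.2291  0.0716] -0.0453
0.0 slab from blade centre [0.012] [0.1195]
0.01 slab from blade centre [0.012] [0.1195]
0.02 slab from blade centre [0.043] [0.1195]
0.03 slab from blade centre [0.0435] [0.1195]
0.035 slab from blade centre [0.044] [0.1195]
slab end past centre [0.0645]
```

Emit:
carry_out([
  [1,0,0,0.003,0],
  [1,0,-0.04,0.003,0],
  [1,0,-0.08,0.003,0],
  [1,0,-0.11,0.003,0],
  [1,0,-0.135,0.003,0],
  [1,0,-0.135,0.003,0],
  [1,0,-0.135,0.003,0],
])

```text
clock: 49.52
ee_pos: [0.6419, -0.2286, 0.0702]
tool_rot: [0.723, 0.691, 0.0, 0.0]
ft_force: [-0.1, 0.2, -1.0]
finger_gap: 0.2
```

```bash
python3 gap.py
```

```text
[ 0.6419 -0.2286  0.0702] -0.0459
0.0 slab from blade centre [0.012] [0.1195]
0.01 slab from blade centre [0.012] [0.1195]
0.02 slab from blade centre [0.0285] [0.1195]
0.03 slab from blade centre [0.0285] [0.1195]
0.035 slab from blade centre [0.0285] [0.1195]
slab end past centre [0.0645]
```

Emit:
carry_out([
  [1,0,-0.003,-0.037,0],
  [1,0,-0.013,-0.067,0],
  [1,0,-0.022,-0.092,0],
  [1,0,-0.033,-0.117,0],
  [1,0,-0.052,-0.15,0],
  [1,0,-0.073,-0.18,0],
  [1,0,-0.096,-0.212,0],
  [1,0,-0.12,-0.24,0],
  [1,0,-0.157,-0.272,0],
  [1,0,-0.197,-0.3,0],
  [1,0,-0.24,-0.322,0],
  [1,0,-0.287,-0.34,0],
  [1,0,-0.333,-0.349,0],
  [1,0,-0.38,-0.353,0],
  [1,0,-0.447,-0.353,0],
  [1,0,-0.52,-0.347,0],
  [1,0,-0.54,-0.36,0],
  [1,0,-0.54,-0.4,0],
  [1,0,-0.54,-0.4,0],
])

```text
clock: 51.95
ee_pos: [0.5614, -0.2251, 0.1303]
tool_rot: [0.723, 0.691, 0.0, 0.0]
ft_force: [0.3, 0.7, -1.5]
finger_gap: 0.197
```

Emit:
carry_out([
  [1,0.4,0.15,0,0],
  [1,0.8,0.3,0,-0.07],
  [1,1,0.3,0,-0.07],
  [1,1,0.3,0,-0.07],
])

```text
clock: 52.45
ee_pos: [0.6127, -0.0739, 0.1296]
tool_rot: [0.702, 0.712, -0.0, -0.001]
ft_force: [1.2, 0.2, -2.4]
finger_gap: 0.204
```

```bash
python3 ck.py f12.png; python3 - <<'E'
from h import *
for o in slabs(cam('scene'),.02,.028): print(np.round(o,4))
E
```

```text
52.45 TCP [ 0.6127 -0.0739  0.1296] psi 0.0135 F [ 1.2  0.2 -2.4] gap 0.204
[ 0.5042 -0.3298  1.5235  0.6664]
[0.8374 0.3523 1.6628 3.2965]
```

Emit:
carry_out([
  [1,-0.4,-0.22,0,0],
  [1,-0.8,-0.22,0,0],
  [1,-0.99,-0.22,0,0],
  [1,-0.99,-0.22,0.2,0],
  [1,-0.99,-0.22,0.38,0],
  [1,-0.99,-0.22,0.395,0],
  [1,-0.99,-0.22,0.395,0],
  [1,-0.99,-0.22,0.395,0],
])

```text
clock: 53.55
ee_pos: [0.5816, -0.2263, 0.072]
tool_rot: [0.704, 0.71, 0.0, 0.001]
ft_force: [0.7, -0.3, -2.4]
finger_gap: 0.203
```

Emit:
carry_out([
  [1,0,-0.06,0,0],
  [1,0,-0.12,0,0],
  [1,0,-0.18,0,0],
  [1,0,-0.24,0,0],
  [1,0,-0.3,0,0],
  [1,0,-0.36,0,0],
  [1,0,-0.42,0,0],
  [1,0,-0.48,0,0],
  [1,0,-0.53,0,0],
  [1,0,-0.56,0,0],
  [1,0,-0.58,0,0],
  [1,0,-0.58,0,0],
  [1,0,-0.58,0,0],
])

```text
clock: 55.18
ee_pos: [0.494, -0.2265, 0.0708]
tool_rot: [0.704, 0.71, -0.0, -0.0]
ft_force: [0.3, 1.6, -2.0]
finger_gap: 0.199
```

Emit:
carry_out([
  [1,0,-0.007,0,0],
  [1,0,-0.007,0,0],
  [1,0,-0.007,0,0],
])

```text
clock: 55.55
ee_pos: [0.4931, -0.2266, 0.0709]
tool_rot: [0.704, 0.71, -0.0, -0.0]
ft_force: [0.0, 1.1, -1.2]
finger_gap: 0.203
```

Emit:
carry_out([
  [1,0,-0.007,0,0],
  [1,0,-0.007,0,0],
  [1,0,-0.007,0,0],
])

```text
clock: 55.92
ee_pos: [0.492, -0.2267, 0.071]
tool_rot: [0.704, 0.71, -0.0, -0.0]
ft_force: [0.4, -0.8, -1.2]
finger_gap: 0.202
```

Emit:
carry_out([
  [1,0,-0.007,0,0],
  [1,0,-0.007,0,0],
  [1,0,-0.007,0,0],
])

```text
clock: 56.3
ee_pos: [0.4915, -0.2268, 0.0711]
tool_rot: [0.704, 0.71, 0.0, 0.001]
ft_force: [2.4, 1.0, -1.8]
finger_gap: 0.198
```

Emit:
carry_out([
  [1,0,-0.007,0,0],
  [1,0,-0.007,0,0],
  [1,0,-0.007,0,0],
])

```text
clock: 56.68
ee_pos: [0.4911, -0.2268, 0.0712]
tool_rot: [0.704, 0.71, 0.001, 0.001]
ft_force: [4.6, 1.9, -1.5]
finger_gap: 0.202
```

Emit:
carry_out([
  [1,0,0.07,0,0],
  [1,0,0.08,-0.2,0],
  [1,0.2,0.08,-0.4,0],
  [1,0.6,0.08,-0.4,0],
  [1,1,0.08,-0.4,0],
  [1,1,0.08,-0.4,0],
])

```text
clock: 57.42
ee_pos: [0.4982, -0.0722, 0.1307]
tool_rot: [0.702, 0.712, -0.001, -0.002]
ft_force: [0.2, -0.7, -2.2]
finger_gap: 0.199
```

Emit:
carry_out([
  [1,0.4,0,0,0],
  [1,0.8,0,0,0],
  [1,1,0,0,0],
  [1,1,0,0,0],
])

```text
clock: 57.92
ee_pos: [0.4991, 0.0745, 0.1308]
tool_rot: [0.703, 0.711, -0.0, -0.0]
ft_force: [-0.3, -0.2, -0.8]
finger_gap: 0.208
```

Emit:
carry_out([
  [1,0.4,0,0,0],
  [1,0.8,0,0,0],
  [1,1,0,0,0],
  [1,1,0,0,0],
])

```text
clock: 58.42
ee_pos: [0.4986, 0.2238, 0.1308]
tool_rot: [0.703, 0.711, 0.0, 0.0]
ft_force: [-1.0, 0.0, -1.7]
finger_gap: 0.203
```

Emit:
carry_out([
  [1,0.4,-0.2,0,0],
  [1,0.8,-0.4,0,0],
  [1,0.96,-0.467,0,0],
  [1,0.96,-0.467,0,0],
  [1,0.96,-0.467,0,0],
])

```text
clock: 59.05
ee_pos: [0.4275, 0.3649, 0.1308]
tool_rot: [0.704, 0.71, -0.0, 0.0]
ft_force: [-0.0, -0.8, -1.5]
finger_gap: 0.202
```

```bash
python3 ck.py f13.png; python3 - <<'E'
from h import *
for o in slabs(cam('scene'),.02,.034): print(np.round(o,4))
E
```

```text
59.05 TCP [0.4275 0.3649 0.1308] psi 0.0078 F [-0.  -0.8 -1.5] gap 0.202
[0.8371 0.3522 1.6564 3.6603]
```

View pics/f13.png

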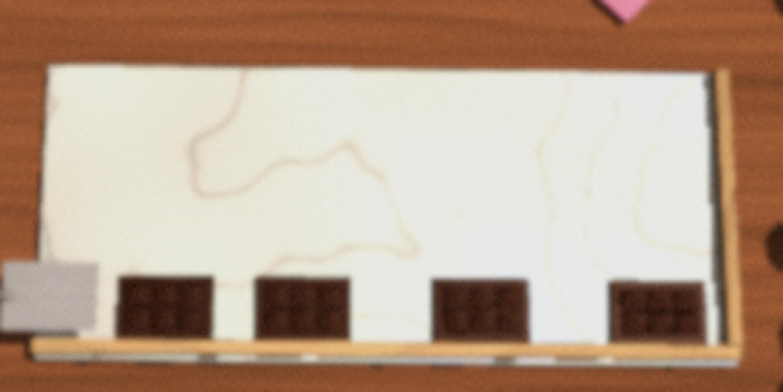

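Emit:
carry_out([
  [1,0,0,0.2,0],
  [1,0,0,0.38,0],
  [1,0,0,0.402,0],
  [1,0,0,0.402,0],
  [1,0,0,0.402,0],
  [1,0,0,0.402,0],
])

```text
clock: 59.9
ee_pos: [0.4271, 0.367, 0.0716]
tool_rot: [0.704, 0.71, 0.001, 0.0]
ft_force: [-0.7, -0.7, -1.7]
finger_gap: 0.203
```

Emit:
carry_out([
  [1,-0.06,0,0,0],
  [1,-0.12,0,0,0],
  [1,-0.18,0,0,0],
  [1,-0.24,0,0,0],
  [1,-0.3,0,0,0],
  [1,-0.36,0,0,0],
  [1,-0.42,0,0,0],
  [1,-0.48,0,0,0],
  [1,-0.54,0,0,0],
  [1,-0.6,0,0,0],
  [1,-0.66,0,0,0],
  [1,-0.72,0,0,0],
  [1,-0.78,0,0,0],
  [1,-0.84,0,0,0],
  [1,-0.9,0,0,0],
  [1,-0.95,0,0,0],
  [1,-1,0,0,0],
  [1,-1,0,0,0],
  [1,-1,0,0,0],
])

```text
clock: 62.28
ee_pos: [0.4273, 0.2164, 0.0705]
tool_rot: [0.704, 0.71, -0.001, -0.0]
ft_force: [0.6, 0.4, -1.3]
finger_gap: 0.201
```

```bash
sed -i 's/0.47<ctr/0.395<ctr/' h.py; cat > row.py <<'E'
from h import *
for nm in('top','scene'):
    print(nm); [print(np.round(o,4)) for o in slabs(cam(nm),.02,.028) if o[1]<.3]
s=observe(); print(s['ee_pos'].round(4),s['ft_force'].round(1),s['clock'])
E
python3 row.py
```

```text
top
[ 0.4282 -0.3347  1.5893  0.7712]
[ 0.4257 -0.0768  1.5772  2.5751]
scene
[ 0.4283 -0.3336  1.6054  0.7509]
[ 0.425  -0.073   1.5825  2.3804]
[0.4275 0.2167 0.0705] [-0.6  0.5 -2.5] 62.375
```

Emit:
carry_out([
  [1,-0.06,0,0,0],
  [1,-0.12,0,0,0],
  [1,-0.18,0,0,0],
  [1,-0.24,0,0,0],
  [1,-0.3,0,0,0],
  [1,-0.36,0,0,0],
  [1,-0.42,0,0,0],
  [1,-0.46,0,0,0],
  [1,-0.48,0,0,0],
  [1,-0.48,0,0,0],
])

```text
clock: 63.62
ee_pos: [0.4284, 0.1444, 0.0706]
tool_rot: [0.704, 0.71, -0.0, 0.0]
ft_force: [-0.3, 0.2, -1.3]
finger_gap: 0.196
```

Emit:
carry_out([
  [1,-0.014,0,0,0],
  [1,-0.027,0,0,0],
  [1,-0.027,0,0,0],
])

```text
clock: 64.0
ee_pos: [0.4285, 0.1407, 0.0707]
tool_rot: [0.704, 0.71, -0.0, 0.0]
ft_force: [0.3, 2.2, -1.3]
finger_gap: 0.199
```

Emit:
carry_out([
  [1,-0.013,0,0,0],
  [1,-0.013,0,0,0],
  [1,-0.013,0,0,0],
])

```text
clock: 64.38
ee_pos: [0.4286, 0.1387, 0.0706]
tool_rot: [0.704, 0.71, -0.0, 0.0]
ft_force: [0.6, 1.7, -0.6]
finger_gap: 0.201
```

```bash
python3 row.py
```

```text
top
[ 0.4536 -0.2085  1.5896  3.5134]
scene
[ 0.427  -0.2019  1.5905  3.307 ]
[0.4285 0.1387 0.0706] [-0.6  2.3 -1.3] 64.475
```

Emit:
carry_out([
  [1,-0.007,0,0,0],
  [1,-0.01,0,0,0],
  [1,-0.01,0,0,0],
])

```text
clock: 64.85
ee_pos: [0.4286, 0.1372, 0.0707]
tool_rot: [0.704, 0.71, 0.0, 0.0]
ft_force: [0.6, 2.2, -0.8]
finger_gap: 0.201
```

Emit:
carry_out([
  [1,-0.007,0,0,0],
  [1,-0.007,0,0,0],
  [1,-0.007,0,0,0],
])

```text
clock: 65.22
ee_pos: [0.4286, 0.1361, 0.0706]
tool_rot: [0.704, 0.71, -0.0, 0.0]
ft_force: [-0.4, 2.3, -0.9]
finger_gap: 0.202
```

Emit:
carry_out([
  [1,-0.007,0,0,0],
  [1,-0.007,0,0,0],
  [1,-0.007,0,0,0],
])

```text
clock: 65.6
ee_pos: [0.4286, 0.1351, 0.0706]
tool_rot: [0.704, 0.71, -0.0, 0.0]
ft_force: [-0.1, 2.4, -0.6]
finger_gap: 0.202
```

Emit:
carry_out([
  [1,-0.007,0,0,0],
  [1,-0.007,0,0,0],
  [1,-0.007,0,0,0],
])

```text
clock: 65.97
ee_pos: [0.4286, 0.134, 0.0706]
tool_rot: [0.704, 0.71, -0.0, 0.0]
ft_force: [0.9, 1.6, -1.1]
finger_gap: 0.202
```

Emit:
carry_out([
  [1,-0.007,0,0,0],
  [1,-0.007,0,0,0],
  [1,-0.007,0,0,0],
])

```text
clock: 66.35
ee_pos: [0.4287, 0.1333, 0.0707]
tool_rot: [0.704, 0.71, 0.0, -0.0]
ft_force: [-0.6, 6.3, 0.4]
finger_gap: 0.201
```

Emit:
carry_out([
  [1,-0.007,0,0,0],
  [1,-0.007,0,0,0],
  [1,-0.007,0,0,0],
])

```text
clock: 66.72
ee_pos: [0.4287, 0.1331, 0.0709]
tool_rot: [0.704, 0.71, 0.001, -0.0]
ft_force: [-0.5, 10.5, 2.0]
finger_gap: 0.202
```

Emit:
carry_out([
  [1,-0.007,0,0,0],
  [1,-0.007,0,0,0],
  [1,-0.007,0,0,0],
])

```text
clock: 67.1
ee_pos: [0.4289, 0.133, 0.0711]
tool_rot: [0.705, 0.71, 0.002, -0.001]
ft_force: [-0.0, 15.5, 2.9]
finger_gap: 0.201
```

```bash
python3 row.py; python3 - <<'E'
from h import *
c=cam('top','r1.png')
# profile along row centre line, z=.028 : from end rail
prof=[(round(y,4),int(cv2.getRectSubPix(c['pixels'][:,:,1],(1,1),tuple(map(float,proj(c,[.4255,y,.028]))))[0,0])) for y in np.arange(-.418,-.375,.0015)]
print(prof)
E
```

```text
top
[ 0.4544 -0.2111  1.5896  3.4764]
scene
[ 0.427  -0.2052  1.5908  3.2776]
[0.4289 0.133  0.0711] [ 0.1 16.4  3.4] 67.2
[(np.float64(-0.418), 131), (np.float64(-0.4165), 148), (np.float64(-0.415), 165), (np.float64(-0.4135), 170), (np.float64(-0.412), 174), (np.float64(-0.4105), 170), (np.float64(-0.409), 166), (np.float64(-0.4075), 150), (np.float64(-0.406), 133), (np.float64(-0.4045), 107), (np.float64(-0.403), 83), (np.float64(-0.4015), 68), (np.float64(-0.4), 58), (np.float64(-0.3985), 60), (np.float64(-0.397), 62), (np.float64(-0.3955), 61), (np.float64(-0.394), 59), (np.float64(-0.3925), 55), (np.float64(-0.391), 51), (np.float64(-0.3895), 47), (np.float64(-0.388), 44), (np.float64(-0.3865), 44), (np.float64(-0.385), 42), (np.float64(-0.3835), 39), (np.float64(-0.382), 38), (np.float64(-0.3805), 38), (np.float64(-0.379), 38), (np.float64(-0.3775), 37), (np.float64(-0.376), 36)]
```

Emit:
carry_out([
  [1,0.1,0,0,0],
  [1,0.15,0,-0.2,0],
  [1,0.4,0,-0.4,0],
  [1,0.8,0,-0.4,0],
  [1,1,0,-0.4,0],
  [1,1,0,-0.4,0],
])

```text
clock: 68.0
ee_pos: [0.427, 0.2826, 0.1306]
tool_rot: [0.702, 0.712, 0.0, 0.0]
ft_force: [-0.2, -1.2, -0.9]
finger_gap: 0.204
```

```bash
cat > edge.py <<'E'
from h import *
c=cam('top','r2.png')
now=cv2.resize(c['pixels'][160:295,170:440],None,fx=2.9,fy=2.9,interpolation=cv2.INTER_CUBIC); cv2.imwrite('pics/f14.png',now)
old=cv2.imread('pics/f13.png')
def far(im):
    out=[]
    for x in range(120,710,6):
        v=im[230:320,x-1:x+2,1].mean(1); k=np.where((v[:-1]>=130)&(v[1:]<130))[0]
        if len(k): k=k[0]; out.append((x,230+k+(v[k]-130)/(v[k]-v[k+1])))
    return np.array(out)
a=far(old); a=a[a[:,1]>265]; f=np.polyfit(a[:,0],a[:,1],1); print('old resid px',np.abs(a[:,1]-np.polyval(f,a[:,0])).max())
b=far(now); px=.0028/2.9*1000
for x,y in b: print(int(x),'off rail mm %.1f'%((np.polyval(f,x)-y)*.92),end='; ')
E
python3 edge.py; python3 row.py
```

```text
old resid px 23.807515491969752
342 off rail mm -0.5; 348 off rail mm 0.4; 354 off rail mm 0.5; 360 off rail mm 0.5; 366 off rail mm 0.6; 372 off rail mm 0.7; 378 off rail mm 0.8; 384 off rail mm 0.0; 390 off rail mm -0.2; 396 off rail mm -0.1; 402 off rail mm -0.0; 408 off rail mm 0.0; 414 off rail mm 0.1; 420 off rail mm 0.2; 426 off rail mm 0.2; 432 off rail mm 0.3; 438 off rail mm 0.5; 444 off rail mm 0.5; 450 off rail mm 0.5; 456 off rail mm 0.5; 462 off rail mm 0.3; 468 off rail mm 0.5; 474 off rail mm 0.6; 480 off rail mm 0.6; 486 off rail mm 0.7; 492 off rail mm 0.8; 498 off rail mm 0.9; 504 off rail mm 1.0; 510 off rail mm 1.2; 516 off rail mm 1.2; 522 off rail mm 0.9; 528 off rail mm 0.5; 534 off rail mm 0.8; 540 off rail mm 1.0; 546 off rail mm 0.9; 552 off rail mm 1.2; 558 off rail mm 1.2; 564 off rail mm 1.2; 570 off rail mm 1.3; 576 off rail mm 0.6; 582 off rail mm 0.5; 588 off rail mm 0.3; 594 off rail mm 0.5; 600 off rail mm 0.5; 606 off rail mm 0.6; 612 off rail mm 0.8; 618 off rail mm 0.8; 624 off rail mm 0.3; 630 off rail mm 0.5; 636 off rail mm 0.4; 642 off rail mm -0.0; 648 off rail mm 0.2; 654 off rail mm 0.1; 660 off rail mm 0.2; 666 off rail mm 0.3; 672 off rail mm 0.5; 678 off rail mm 0.5; 684 off rail mm 0.7; 690 off rail mm 0.7; 696 off rail mm 0.8; 702 off rail mm 0.9; 708 off rail mm 1.1; top
[ 0.4551 -0.2104  1.5896  3.5106]
scene
[ 0.4271 -0.2047  1.5903  3.2897]
[0.4266 0.28   0.1303] [ 0.6 -1.3 -1.7] 68.15
```

Emit:
carry_out([
  [1,0.2,0.1,0,-0.19],
  [1,0.4,0.2,0,-0.38],
  [1,0.6,0.3,0,-0.57],
  [1,0.8,0.4,0,-0.76],
  [1,0.925,0.485,0,-0.948],
  [1,0.925,0.485,0,-0.948],
  [1,0.925,0.485,0,-0.948],
])

```text
clock: 69.03
ee_pos: [0.4979, 0.4183, 0.1299]
tool_rot: [0.399, 0.917, -0.002, -0.001]
ft_force: [-0.3, -0.3, -1.0]
finger_gap: 0.2
```

Emit:
carry_out([
  [1,0,0,0,-0.2],
  [1,0,0,0,-0.4],
  [1,0,0,0,-0.6],
  [1,0,0,0,-0.8],
  [1,0,0,0,-0.948],
  [1,0,0,0,-0.948],
  [1,0,0,0,-0.948],
  [1,0,0,0,-0.948],
])

```text
clock: 70.03
ee_pos: [0.4986, 0.42, 0.1307]
tool_rot: [0.037, 0.999, -0.0, -0.0]
ft_force: [0.5, -0.9, -1.0]
finger_gap: 0.2
```

```bash
python3 ck.py; python3 - <<'E'
from h import *
c=cam('top'); s=cam('scene')
a=cv2.resize(c['pixels'][165:285,105:205],None,fx=4,fy=4,interpolation=cv2.INTER_CUBIC)
b=cv2.resize(s['pixels'][230:350,290:390],None,fx=4,fy=4,interpolation=cv2.INTER_CUBIC)
f=cv2.imread('pics/f14.png')[200:320]; f=cv2.copyMakeBorder(f,0,0,0,800-f.shape[1],cv2.BORDER_CONSTANT)
cv2.imwrite('pics/z1.png',np.vstack([np.hstack([a,b]),f]))
E
```

```text
70.025 TCP [0.4986 0.42   0.1307] psi 1.4968 F [ 0.5 -0.9 -1. ] gap 0.2
[ 0.4604 -0.2097  1.5897  3.5297]
[0.8374 0.3526 1.6597 3.6586]
```

View pics/z1.png

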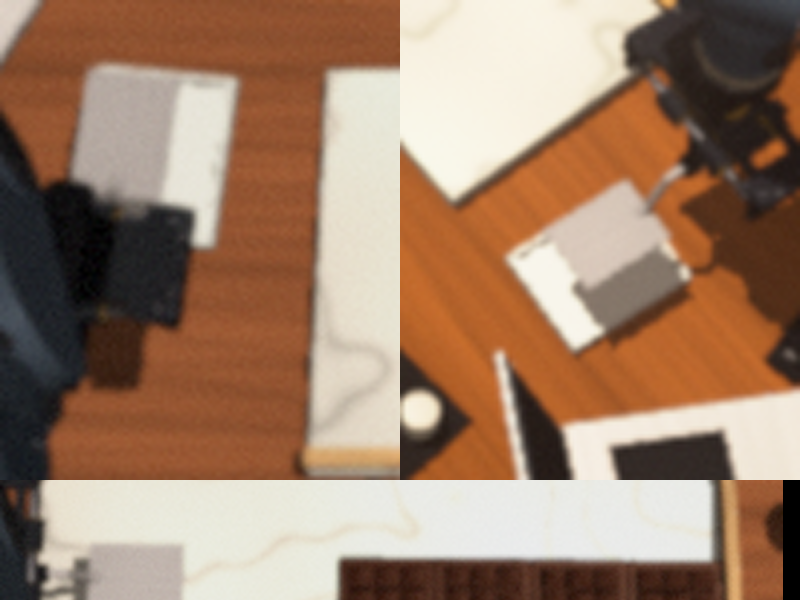

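Emit:
carry_out([
  [1,0,0,0.2,0],
  [1,0,0,0.38,0],
  [1,0,0,0.45,0],
  [1,0,0,0.495,0],
  [1,0,0,0.495,0],
  [1,0,0,0.495,0],
  [1,0,0,0.495,0],
])

```text
clock: 71.05
ee_pos: [0.4992, 0.4206, 0.0573]
tool_rot: [0.036, 0.999, 0.0, 0.001]
ft_force: [-0.8, 0.5, -1.8]
finger_gap: 0.203
```

Emit:
carry_out([
  [1,0,0,0.007,0],
  [1,0,0,0.013,0],
  [1,0,0,0.013,0],
  [1,0,0,0.013,0],
])

```text
clock: 71.55
ee_pos: [0.4987, 0.4204, 0.0544]
tool_rot: [0.036, 0.999, -0.0, -0.0]
ft_force: [0.2, 0.4, -0.9]
finger_gap: 0.203
```

Emit:
carry_out([
  [1,0,0,0.01,0],
  [1,0,0,0.01,0],
  [1,0,0,0.01,0],
])

```text
clock: 71.92
ee_pos: [0.4986, 0.4204, 0.0537]
tool_rot: [0.036, 0.999, 0.0, 0.0]
ft_force: [-2.4, -1.0, 4.7]
finger_gap: 0.201
```

Emit:
carry_out([
  [0.4,0,0,0,0],
  [-0.5,0,0,0,0],
  [-0.8,0,0,0,0],
  [-0.8,0,0,0,0],
  [-0.8,0,0,0,0],
  [-0.8,0,0,-0.2,0],
  [-0.8,0,0,-0.5,0],
  [-0.8,0,0,-0.9,0],
  [-0.8,0,0,-1,0],
  [-0.8,0,0,-1,0],
])

```text
clock: 73.18
ee_pos: [0.4991, 0.4206, 0.2041]
tool_rot: [0.036, 0.999, 0.001, 0.001]
ft_force: [-0.1, -0.3, -1.5]
finger_gap: 0.905
```

Emit:
carry_out([
  [-1,0.3,0.1,-0.3,0],
  [-1,0.7,0.3,-0.5,0],
  [-1,0.7,0.6,-0.6,0],
  [-1,0.7,0.8,-0.6,0],
  [-1,0.7,0.8,-0.6,0],
])

```text
clock: 73.8
ee_pos: [0.4014, 0.5487, 0.2899]
tool_rot: [0.035, 0.999, -0.001, -0.001]
ft_force: [-0.2, -1.0, 0.5]
finger_gap: 0.998
```

```bash
python3 - <<'E'
from h import *; import pickle
s=observe(); print(s['clock'],s['ee_pos'].round(3),s['finger_gap'])
c=cam('top'); o=pickle.load(open('c0.pkl','rb'))['top']
# compare rest/turner patch with the start picture
P=c['pixels'][170:280,110:185]; Q=o['pixels'][170:280,110:185]
def blade(im):
    h=cv2.resize(im,None,fx=6,fy=6,interpolation=cv2.INTER_CUBIC).astype(int); g=h.mean(2); m=((g>135)&(g<190)&(h.max(2)-h.min(2)<35)).astype(np.uint8)
    m=cv2.morphologyEx(m,cv2.MORPH_OPEN,np.ones((25,25))); k=max(cv2.findContours(m,0,2)[0],key=cv2.contourArea); return cv2.minAreaRect(k)
for im,cc in((Q,o),(P,c)):
    r=blade(im); u=np.array(r[0])/6+[110,170]-.4; print(r, onz(cc,u,.007).round(4))
print('patch diff',np.abs(P.astype(int)-Q).mean())
E
python3 row.py
```

```text
73.8 [0.401 0.549 0.29 ] 0.9975292353990035
((206.68292236328125, 200.85365295410156), (136.2725067138672, 182.87460327148438), 6.340191841125488) [0.6054 0.4093 0.007 ]
((201.71295166015625, 206.85076904296875), (137.71514892578125, 184.76229858398438), 6.613461017608643) [0.6023 0.4115 0.007 ]
patch diff 3.0676363636363635
top
[ 0.462  -0.2108  1.5897  3.6233]
scene
[ 0.4271 -0.2051  1.5972  3.3421]
[0.4021 0.5461 0.2905] [-0.8 -0.   1.1] 73.95
```

```bash
python3 -c "
from rig import *
print(job_done())"
```

```text
the job is handed in; nothing more can be done
None
```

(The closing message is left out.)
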